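# Load the orbital shaker, wind its timer and start it

### The arm

A 6-joint arm with a two-finger parallel gripper is mounted at the origin on the work surface. World frame = base frame: x ahead of the robot, y to its left, z up, the work surface at z = 0. Lengths are in m, angles in rad, forces in N, time in s.
With the tool pointing down it reaches from about 0.35 to 0.775 m from the base axis. Payload 7.3 kg.
Tool frame: the origin (TCP) lies between the finger pads; the fingertips stand tcp_to_tips ahead of it and the grasp point (between the pads) lies 8 mm behind it (tcp_to_tips is the distance from the TCP to the fingertips, in m); z points along the fingers, y is the line along which they close (so a half turn about z gives the same grasp; the last joint's range is limited). The gripper opens to 92 mm and grips with 3 to 60 N. Pads are 19 mm wide; open, the fingers measure 130 mm over their backs; the gripper's body (75 mm by 190 mm) begins 47 mm behind the grasp point.
Start: joints at [-1.386, 0.342, 1.524, -0, 1.275, -0.146], TCP at [0.171, -0.497, 0.238] pointing down, gripper open.
Joint ranges: [-2.53, 2.53], [-0.77, 2.02], [0.04, 2.7], [-1, 4.14], [0.28, 2.66], [-3.11, 3.11]. Speed limits (rad/s): [2.57, 2.57, 3.14, 3.14, 3.14, 3.14].

### API

Orientations are given as a rotation vector (axis times angle).
In Python, from workcell import get_state, get_image, camera_model, hand_in, recognise, cut_out, spot_point, tcp_to_tips gives the robot as it stands. The module is installed in compiled form; this text tells all that it offers.
- The arm moves only by the tool step_arm, never from a script. Its argument "deltas" is a list of rows, each a list of 6 numbers: the shift along the tool's x, y, z in cm, then the turn, a rotation vector about the tool's x, y, z in degrees. A call has 1 to 12 rows; each row shifts and turns the commanded pose from where the row before left it, along the tool's axes as they then stand; what a row does not reach is not made up. A row lasts 1/12 s, in which the tool goes at most 41.7 mm and 7.16 degrees, less where a joint would pass 70% of its speed; a pose out of reach is approached as far as the arm can. A call with a gripper value outside its range is refused whole. "jaw" is the finger opening in cm, from 0 to 9.18, set as the call begins (left out, the last holds). The fingers move at their own pace and stop on an object; the grip force is fixed at half the most. Time passes only in rows, so rows that do not move let the fingers close. It gives the time, the measured TCP pose, the force, the opening and the grip force at its end, in the units of the state.
- get_state(): the state, without advancing time (a new reading comes with each control period).
- get_image(name): name is "scene" or "top"; returns the picture (384x512x3 uint8, blue, green, red); there is no depth.
- camera_model(name): a dict with "fx", "fy", "cx", "cy" (pixels), "pose" (4x4, takes a point from camera to world coordinates). Camera axes: x right, y up, looking along -z (the intrinsics and any distortion apply to the point x, -y, -z); pixel columns grow to the right and rows downward; lengths in m; the calibration is good to about 2 mm. A picture is of the moment at which its call begins. camera_model takes no time and is no camera call.
- hand_in(): hands the job in; it is judged then, once.
Trained networks look in the newest picture that a camera, given by its name, has taken for a name from the list of things; names that differ only in an ending like _2 or _b are one class to them, and where a whole thing is asked for, a point or a joint stands for the part that bears it (a point fixed in the world has none). Each returns a list of dicts, best first, with "score" (0 to 1); they miss things now and then, are a little off and sometimes report something else, mostly with a low value. They report only what shows in the picture. A call takes as long as a camera call. They do not tell look-alikes from the thing itself.
- recognise(camera, thing): "rect" ([left, top, right, bottom] in pixels, round what is visible of it).
- cut_out(camera, thing): "mask" (384x512 bool, what is visible of it) and "rect" ([left, top, right, bottom] in pixels, round what is visible of it).
- spot_point(camera, thing): "position" ([row, column] in pixels: a listed point, or the origin of a listed thing).
The state is a dict: "time": time; "q": joint angles; "joint_velocities": joint speeds; "joint_torque": joint torques, N m; "tool_pos": TCP position; "tcp_rot": TCP orientation; "contact_force": force on the tool from outside, world axes, zero at the start; "ft_torque": the same for the moment, N m; "finger_gap": finger opening in m; "grip_force": force on a finger pad.
Only numpy, scipy, OpenCV 4.12 (cv2) and the standard library are available. Lean on these libraries where they do the work, as an engineer would, in place of code of your own. Each camera call takes 0.05 s, during which the arm holds its last target. There are 200 camera calls.

### The job

First lift the steel rinsing pot by its handle off the shaker's platform and stand it upright, wholly on the rubber drip mat. Then stand every specimen jar from the tray upright on the shaker's platform, inside its rail, and wind the clockwork timer clockwise until it is fully wound; when all that is done, start the shaker by pressing its long start bar at the middle so that both ends go fully down together, and let it spring up again. Leave the other things on the bench where they are.

Things in the scene. Friction and masses are not known exactly. Their poses are not given: they have to be found in the camera images.
- shaker: laboratory orbital shaker, a white case 320 mm deep (x), 300 mm wide (y), fixed to the bench. Origin: centre of its underside; its x axis points from its front (control deck, towards the robot) to its rear, y to its left when looking to the rear, z up. The control deck is the front 105 mm of the top, 70 mm high, with the start bar and the timer on it; behind it stands the railed platform.
- platform (a point): middle of the upper face of the shaker's platform, 108 mm above the bench, axes as the shaker's. The rubber-topped platform measures 182 mm (x) by 282 mm (y) inside a rail 9 mm high and 4 mm thick; its outer front edge is 65 mm behind the timer's axis.
- bar_middle (a point): middle of the start bar, on top of its rib, the place to press: grey bar 170 mm long (along the shaker's y), 45 mm wide, with a rounded rib 12 mm wide and 4 mm high along it; rib top 93 mm above the bench at rest, 23 mm above the deck. Hinged along its rear long edge, 34 mm behind the rib. Fully down, its front edge has dipped 9 mm and the rib 7 mm.
- bar_left (a point): front top corner of the start bar at its +y end (83 mm from the middle), 89 mm above the bench at rest
- bar_right (a point): front top corner of the start bar at its -y end (83 mm from the middle), 89 mm above the bench at rest
- start_bar (a joint): hinge angle of the start bar (rad): 0 up, 0.2 at its lower stop, reached with about 5 N at the middle; it springs back to 0 when released. The bar also rocks end to end on its springs: pressed off centre, one end dips and the other lags behind (8 N, 25 mm off centre, leaves the ends about 6 mm apart).
- timer (a joint): the clockwork timer's winding (rad): grows as the grip is turned clockwise seen from above, from 0 (run down) to its end stop at 4.2 (fully wound). Starts between 0 and 0.7. Its spring and friction resist with 0.06 to 0.1 N m; it stays where it is left.
- timer_grip (a point): on the timer's vertical axis, at the height to grip, 101 mm above the bench, on the control deck right of the start bar. The black winding grip is an upright plate 44 mm long, 12 mm thick and 30 mm high (top 13 mm above this point) on a round skirt of 48 mm diameter, whose top is 16 mm below this point. x axis: along the plate (the white pointer end), at timer 0 the shaker's x direction; z up.
- pot_handle (a point): middle of the top of the pot's handle, on the bar's centre line, 153 mm above the pot's underside and straight above its centre. The handle is a fixed arch of round steel bar 10 mm thick, standing in the plane of the pot's y and z axes; at its top the bar runs along y for about 40 mm, with 60 mm free height down to the rim. x axis: across the handle.
- pot_center (a point): centre of the open steel rinsing pot, half-way up its wall, not counting the handle: 110 mm diameter, 88 mm high, about 350 g; 44 mm above its underside. It starts standing on the shaker's platform.
- mat: black ribbed rubber drip mat, 200 by 200 mm, 4 mm thick, fixed to the bench on one side of the shaker (left or right). Origin: centre of its underside, axes along its edges, z up.
- tray: shallow stainless steel tray, 280 (x) by 200 mm (y), floor 3 mm thick, rim 12 mm high over the bench, fixed to the bench on the other side of the shaker. Origin: centre of its underside. The jars start in it.
- jar0_center (a point): centre (half-way up) of a closed specimen jar: thick-bottomed glass with black screw cap, upright cylinder 48 mm diameter, 58 mm high, about 120 g. Three to five jars are present; absent ones read None. Starts upright in the tray, jars about 90 to 100 mm apart.
- jar1_center (a point): centre (half-way up) of a closed specimen jar: thick-bottomed glass with black screw cap, upright cylinder 48 mm diameter, 58 mm high, about 120 g. Three to five jars are present; absent ones read None. Starts upright in the tray, jars about 90 to 100 mm apart.
- jar2_center (a point): centre (half-way up) of a closed specimen jar: thick-bottomed glass with black screw cap, upright cylinder 48 mm diameter, 58 mm high, about 120 g. Three to five jars are present; absent ones read None. Starts upright in the tray, jars about 90 to 100 mm apart.
- jar3_center (a point): centre (half-way up) of a closed specimen jar: thick-bottomed glass with black screw cap, upright cylinder 48 mm diameter, 58 mm high, about 120 g. Three to five jars are present; absent ones read None. Starts upright in the tray, jars about 90 to 100 mm apart.
- jar4_center (a point): centre (half-way up) of a closed specimen jar: thick-bottomed glass with black screw cap, upright cylinder 48 mm diameter, 58 mm high, about 120 g. Three to five jars are present; absent ones read None. Starts upright in the tray, jars about 90 to 100 mm apart.
- petri_dish: glass petri dish, 92 mm diameter, 20 mm high, on the bench; not part of the job. Origin: centre of its underside.
- wash_bottle: white wash bottle, 60 mm diameter, 150 mm high, on the bench; not part of the job. Origin: centre of its underside.
Things that resemble listed ones, but are neither listed nor needed, are in the scene too. Leave any pink or red look-alike of the part that bears jar1_center alone. What is shaped like the part that bears jar0_center but turquoise is not meant.

How it is judged:
On the way, in this order (a step that is already met when the one before it is completed fails the run):
1. the pot stands upright on the drip mat (horizontal distance between pot_center and mat below 0.045 m and z of pot_center in the frame of mat between 0.04 and 0.056 m and angle between pot_center's own z axis and vertical below 0.12 rad), for 0.3 s.
2. every jar present stands upright on the platform inside the rail and the timer is fully wound (in either order) (x of jar0_center in the frame of platform between -0.085 and 0.085 m and y of jar0_center in the frame of platform between -0.135 and 0.135 m and z of jar0_center in the frame of platform between 0.022 and 0.037 m and angle between each of jar0_center, jar1_center, jar2_center, jar3_center, jar4_center's own z axis and vertical below 0.15 rad and x of jar1_center in the frame of platform between -0.085 and 0.085 m and y of jar1_center in the frame of platform between -0.135 and 0.135 m and z of jar1_center in the frame of platform between 0.022 and 0.037 m and x of jar2_center in the frame of platform between -0.085 and 0.085 m and y of jar2_center in the frame of platform between -0.135 and 0.135 m and z of jar2_center in the frame of platform between 0.022 and 0.037 m and x of jar3_center in the frame of platform between -0.085 and 0.085 m and y of jar3_center in the frame of platform between -0.135 and 0.135 m and z of jar3_center in the frame of platform between 0.022 and 0.037 m and x of jar4_center in the frame of platform between -0.085 and 0.085 m and y of jar4_center in the frame of platform between -0.135 and 0.135 m and z of jar4_center in the frame of platform between 0.022 and 0.037 m and value of joint timer above 4 rad), for 0.2 s.
3. both ends of the start bar are down together (each front corner at least 6.3 mm of its 9 mm) (z of each of bar_left, bar_right in the frame of shaker below 0.0827 m), for 0.1 s.
At the end, for the whole second after the job is handed in: The pot stands upright on the mat, its centre within 45 mm of the mat's centre; every jar present stands upright on the platform inside the rail; the timer is wound past 4.0 rad; the start bar has sprung up again (all of step 1 and all of step 2 and value of joint start_bar below 0.05 rad); the robot touches nothing.
It fails at once if the petri dish is pushed more than 30 mm (distance of petri_dish from where it was at the start of the episode above 0.03 m).
It fails at once if the wash bottle is pushed more than 30 mm (distance of wash_bottle from where it was at the start of the episode above 0.03 m).
Of jar0, jar1, jar2, jar3, jar4 only 3 to 5 are there at a start; the rules pass over those that are not, and their reading is None.
At some moment in a run one of jar0, jar1, jar2, jar3, jar4, pot may be knocked a few centimetres aside while the robot is not near it.
It also fails if it takes over 210 s, if anything falls off the work surface, if the arm or the gripper's body presses on something with over 40 N, if the wrist force passes 120 N, or if a joint passes its speed limit or range.

## Working session

There is one attempt and no reset: what is moved stays moved. The work goes in short steps, Python scripts to look and compute and a tool call to move; the robot and the scene stay as the last step left them, time stands still between calls to the robot, and variables do not carry over. Pictures are saved under pics/ and viewed, at most 14 in all, crops included, and the job is handed in when it is done.

Besides the shell and the picture viewer there is one more tool, called after "Emit:" in YAML: its name, and indented under it one key for each argument. step_arm: Moves the arm, as the interface text tells. Its arguments: {"type":"object","properties":{"deltas":{"type":"array"},"jaw":{"type":"number"}},"required":["deltas"]}

```bash
mkdir -p pics
cat > h.py <<'E'
import numpy as np, cv2
from workcell import *
from scipy.spatial.transform import Rotation as R
def ray(cam,rc):
    m=camera_model(cam);P=np.array(m["pose"])
    d=np.array([(rc[1]-m["cx"])/m["fx"],-(rc[0]-m["cy"])/m["fy"],-1.])
    return P[:3,3],P[:3,:3]@d
def at_z(cam,rc,z):
    o,d=ray(cam,rc);return o+d*(z-o[2])/d[2]
def proj(cam,p):
    m=camera_model(cam);P=np.array(m["pose"]);c=P[:3,:3].T@(np.array(p)-P[:3,3])
    return [m["cy"]-m["fy"]*c[1]/-c[2], m["cx"]+m["fx"]*c[0]/-c[2]]
def state():
    s=get_state();print("t",round(s["time"],2),"tcp",np.round(s["tool_pos"],4),"rot",np.round(s["tcp_rot"],3),"F",np.round(s["contact_force"],1),"gap",round(s["finger_gap"],4),"grip",s["grip_force"]);return s
E
python3 - <<'E'
from h import *
s=state();print(tcp_to_tips, R.from_rotvec(s["tcp_rot"]).as_matrix().round(2))
for c in("scene","top"):
    im=get_image(c);cv2.imwrite(f"pics/{c}0.png",im);m=camera_model(c);print(c,m["fx"],m["cx"],m["cy"],{k:v for k,v in m.items() if k not in("fx","fy","cx","cy")})
    Z=dict(bar_middle=.093,bar_left=.089,bar_right=.089,timer_grip=.101,pot_handle=.261,pot_center=.152,mat=0,tray=0,jar0_center=.032,petri_dish=0,wash_bottle=0,platform=.108,shaker=0)
    for n,z in Z.items():
        for r in spot_point(c,n)[:6]:
            if r["score"]>.2: print(n,round(r["score"],2),np.round(r["position"]),at_z(c,r["position"],z).round(3)[:2])
E
```

```text
t 0.0 tcp [ 0.1705 -0.4961  0.237 ] rot [-3.097 -0.517  0.   ] F [-0.3  1.   0.7] gap 0.0917 grip 0.0
0.011 [[ 0.95  0.32 -0.  ]
 [ 0.32 -0.95  0.  ]
 [ 0.   -0.   -1.  ]]
scene 481.0939926731384 248.36344273201527 197.09908508183804 {'pose': array([[ 0.0016549 , -0.76479023,  0.64427724,  1.33420846],
       [ 0.99984429, -0.01005378, -0.01450257,  0.03301163],
       [ 0.01756884,  0.64420092,  0.7646545 ,  1.13509485],
       [ 0.        ,  0.        ,  0.        ,  1.        ]])}
bar_middle 0.72 [194. 247.] [0.446 0.05 ]
bar_middle 0.67 [308. 328.] [0.797 0.243]
bar_left 0.81 [194. 273.] [0.441 0.123]
bar_right 0.73 [195. 217.] [ 0.448 -0.037]
timer_grip 0.74 [192. 274.] [0.444 0.124]
timer_grip 0.47 [204. 193.] [ 0.49  -0.102]
pot_handle 0.42 [292. 113.] [ 0.854 -0.224]
pot_handle 0.23 [260. 233.] [0.773 0.016]
pot_center 0.71 [244. 213.] [ 0.658 -0.036]
mat 0.56 [230. 117.] [ 0.508 -0.327]
tray 0.76 [225. 346.] [0.482 0.343]
tray 0.42 [195. 245.] [0.368 0.043]
jar0_center 0.79 [194. 329.] [0.389 0.298]
jar0_center 0.5 [167. 325.] [0.278 0.299]
petri_dish 0.71 [306. 327.] [0.745
[... 523 characters left out ...]
0.391]
bar_left 0.8 [218. 231.] [0.431 0.128]
bar_right 0.68 [214. 288.] [ 0.449 -0.038]
timer_grip 0.52 [195. 314.] [ 0.504 -0.112]
pot_handle 0.57 [136. 296.] [ 0.647 -0.039]
pot_handle 0.22 [203. 380.] [ 0.482 -0.255]
pot_center 0.82 [142. 295.] [ 0.649 -0.047]
mat 0.7 [203. 378.] [ 0.487 -0.325]
mat 0.63 [197. 148.] [0.491 0.397]
tray 0.88 [200. 167.] [0.483 0.337]
jar0_center 0.61 [232. 174.] [0.384 0.305]
jar0_center 0.6 [263. 174.] [0.29  0.303]
petri_dish 0.7 [122. 195.] [0.731 0.255]
wash_bottle 0.76 [133. 368.] [ 0.707 -0.292]
platform 0.58 [140. 273.] [0.66  0.011]
shaker 0.97 [166. 272.] [0.595 0.01 ]
shaker 0.51 [215. 286.] [ 0.444 -0.038]
shaker 0.28 [201. 381.] [ 0.495 -0.333]
```

Run:
```python
import cv2
a=cv2.imread("pics/scene0.png");b=cv2.imread("pics/top0.png")
cv2.imwrite("pics/sceneL.png",cv2.resize(a[120:380,60:460],(800,520),interpolation=cv2.INTER_CUBIC))
cv2.imwrite("pics/topL.png",cv2.resize(b[70:310,80:440],(800,533),interpolation=cv2.INTER_CUBIC))
```

```text
(no output)
```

View pics/sceneL.png

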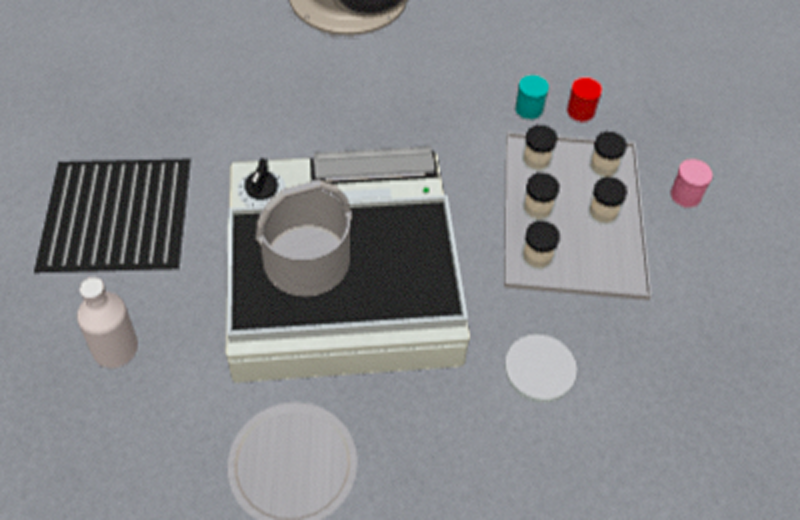

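View pics/topL.png

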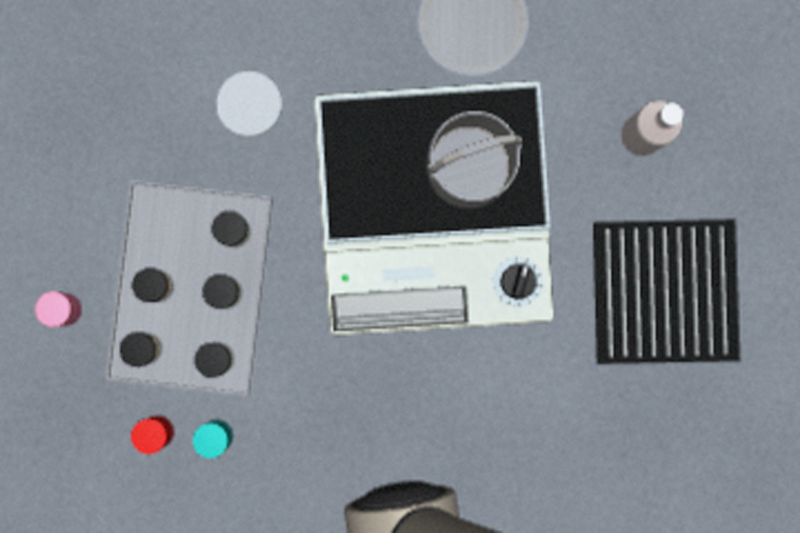

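The view shows five black-capped jars in the tray (top crop: 230,228; 151,285; 221,291; 139,349; 213,358). The red, teal and pink ones are look-alikes outside it. The pot is at (475,157), with its handle running from (432,165) to (520,140). The timer is at (518,283) and the mat at (667,290).

Run:
```python
from h import *
b=cv2.imread("pics/top0.png");a=cv2.imread("pics/scene0.png")
f=lambda x,y:(70+y/2.2222-.0, 80+x/2.2222)
P=[at_z("top",f(*p),.117) for p in[(317,97),(541,83),(550,238),(326,250)]]
print("rail",[p[:2].round(3) for p in P],"center",np.mean(P,0).round(3))
for u,v in((0,1),(3,2)):
    d=P[v]-P[u];print("yaw",np.degrees(np.arctan2(d[0],-d[1])), np.linalg.norm(d[:2]))
for p in[(517,82),(551,319),(333,333)]: pass
def dark(im,cam,ctrs,z,rr=16):
    g=cv2.cvtColor(im,cv2.COLOR_BGR2GRAY)
    for (r,c) in ctrs:
        r,c=int(r),int(c);w=(g[r-rr:r+rr,c-rr:c+rr]<75).astype(np.uint8)
        n,l,st,ce=cv2.connectedComponentsWithStats(w);k=1+np.argmax(st[1:,4])
        print(cam,"jar",st[k],at_z(cam,(r-rr+ce[k][1],c-rr+ce[k][0]),z).round(4)[:2])
dark(b,"top",[f(*p) for p in[(230,228),(151,285),(221,291),(139,349),(213,358)]],.061,15)
s=lambda x,y:(120+y/2,60+x/2)
dark(a,"scene",[s(*p) for p in[(541,238),(609,192),(543,188),(609,147),(541,140)]],.058,12)
M=[at_z("top",f(*p),.004) for p in[(594,223),(735,220),(740,360),(597,363)]];print("mat",np.mean(M,0),[m[:2].round(3) for m in M])
# handle
for n in("a",):
  print("handle ends", [at_z("top",f(*p),z).round(3) for p,z in[((432,167),.21),((520,142),.21),((476,150),.266),((455,158),.26),((500,146),.26)]])
print("pot base scene", at_z("scene",s(306,292),.108))
m=cut_out("top","pot_center")[0];print(m["rect"])
x=cv2.resize(b[100:170,260:330],(560,560),interpolation=cv2.INTER_CUBIC);y=cv2.resize(b[180:215,290:340],(240,168),interpolation=cv2.INTER_CUBIC)
o=np.zeros((560,800,3),np.uint8);o[:,:560]=x;o[:168,560:]=y;cv2.imwrite("pics/pot.png",o)
```

```text
rail [array([0.733, 0.159]), array([ 0.757, -0.131]), array([ 0.556, -0.146]), array([0.534, 0.143])] center [0.645 0.006 0.117]
yaw 4.826220370974908 0.29167750613477444
yaw 4.373429011213344 0.2899717540411501
top jar [  8   9  16  15 182] [0.5637 0.2779]
top jar [  8   8  16  15 191] [0.4849 0.3828]
top jar [  8   9  16  15 186] [0.4788 0.2872]
top jar [  7   8  16  15 194] [0.3981 0.3974]
top jar [  8   9  16  15 193] [0.3864 0.2958]
scene jar [  5   4  16  15 202] [0.5703 0.2788]
scene jar [  5   5  16  14 186] [0.491  0.3844]
scene jar [  4   5  16  14 184] [0.4848 0.2886]
scene jar [  5   5  16  14 170] [0.4038 0.3985]
scene jar [  5   5  16  13 168] [0.392 0.297]
mat [ 0.49382452 -0.32981073  0.004     ] [array([ 0.588, -0.227]), array([ 0.596, -0.425]), array([ 0.4  , -0.434]), array([ 0.391, -0.234])]
handle ends [array([0.631, 0.012, 0.21 ]), array([ 0.663, -0.093,  0.21 ]), array([ 0.643, -0.035,  0.266]), array([ 0.634, -0.012,  0.26 ]), array([ 0.649, -0.063,  0.26 ])]
pot base scene [ 0.69408288 -0.03586666  0.108     ]
[275.9, 122.4, 316.3, 160.6]
```

View pics/pot.png

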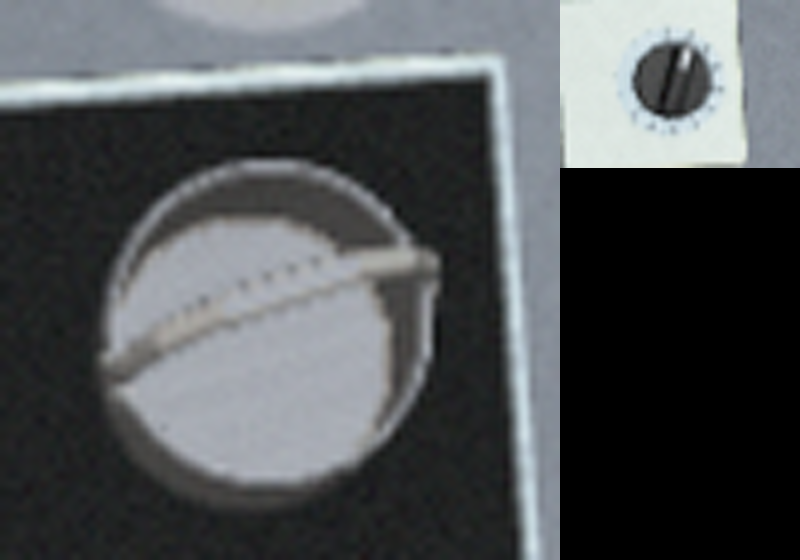

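The close view shows the handle from (105,365) to (438,262) at 8x, about 16° off world y. The timer pointer is turned roughly 25° clockwise.

```bash
cat >> h.py <<'E'
def psi(s):
    M=R.from_rotvec(s["tcp_rot"]).as_matrix();return np.degrees(np.arctan2(M[1,0],M[0,0]))
def plan(p,ps=None):
    "needed shift in present tool axes, cm, and z turn deg"
    s=state();M=R.from_rotvec(s["tcp_rot"]).as_matrix()
    d=M.T@(np.array(p)-s["tool_pos"])*100
    print("psi",round(psi(s),2),"shift cm",d.round(2),"turn",None if ps is None else round(psi(s)-ps,2),"q",np.degrees(s["q"]).round(0))
    if ps is not None:
        c,n=np.cos(np.radians(ps)),np.sin(np.radians(ps));e=(np.array(p)-s["tool_pos"])*100
        print("  after turn: ",round(c*e[0]+n*e[1],2),round(n*e[0]-c*e[1],2),round(-e[2],2))
E
python3 - <<'E'
from h import *
k=lambda x,y:(100+y/8-.5+.06,260+x/8-.5+.06)
c=at_z("top",k(270,322),.196);print("rim c",c)
h=[at_z("top",k(*p),.2) for p in[(105,365),(438,262)]];d=h[1]-h[0];print(h,"handle dir",np.degrees(np.arctan2(d[0],-d[1])))
for z in(.261,):
    print([at_z("top",k(*p),z) for p in[(250,303),(180,327),(330,277)]])
print("timer",at_z("top",(196.2,312.9),.085))
plan([c[0],c[1],.33],106)
E
```

```text
rim c [ 0.6482595  -0.03917133  0.196     ]
[array([0.63183566, 0.01640288, 0.2       ]), array([ 0.66914407, -0.09493453,  0.2       ])] handle dir 18.525650077152825
[array([ 0.64352025, -0.02685164,  0.261     ]), array([ 0.63532376, -0.00465776,  0.261     ]), array([ 0.65242986, -0.05222814,  0.261     ])]
timer [ 0.50121638 -0.10994996  0.085     ]
t 1.45 tcp [ 0.1705 -0.4966  0.2377] rot [3.099 0.517 0.   ] F [-0.3 -0.4  0.1] gap 0.0917 grip 0.0
psi 18.95 shift cm [ 60.04 -27.74  -9.23] turn -87.05 q [-79.  20.  87.   0.  73.  -8.]
  after turn:  30.8 58.53 -9.23
```

Emit:
step_arm:
  deltas:
    - [0,0,-0.8,0,0,-7]
    - [0,0,-0.8,0,0,-7]
    - [0,0,-0.8,0,0,-7]
    - [0,0,-0.8,0,0,-7]
    - [0,0,-0.8,0,0,-7]
    - [0,0,-0.8,0,0,-7]
    - [0,0,-0.8,0,0,-7]
    - [0,0,-0.8,0,0,-7]
    - [0,0,-0.8,0,0,-7]
    - [0,0,-0.8,0,0,-7]
    - [0,0,-0.8,0,0,-7]
    - [0,0,-0.5,0,0,-7]
  jaw: 5

```text
time: 2.45
tool_pos: [0.1706, -0.4967, 0.3316]
tcp_rot: [1.949, 2.463, -0.001]
contact_force: [1.2, 0.6, -0.1]
finger_gap: 0.0502
grip_force: 0.0
```

Emit:
step_arm:
  deltas:
    - [0,0,0,0,0,-5]
    - [1.4,3,0,0,0,0]
    - [1.4,3,0,0,0,0]
    - [1.4,3,0,0,0,0]
    - [1.4,3,0,0,0,0]
    - [1.4,3,0,0,0,0]
    - [1.4,3,0,0,0,0]
    - [1.4,3,0,0,0,0]
    - [1.4,3,0,0,0,0]
    - [1.4,3,0,0,0,0]
    - [1.4,3,0,0,0,0]
    - [1.4,3,0,0,0,0]

```text
time: 3.45
tool_pos: [0.438, -0.247, 0.3309]
tcp_rot: [1.847, 2.541, -0.0]
contact_force: [0.2, -0.6, 0.5]
finger_gap: 0.0499
grip_force: 0.0
```

Emit:
step_arm:
  deltas:
    - [1.4,3,0,0,0,0]
    - [1.4,3,0,0,0,0]
    - [1.4,3,0,0,0,0]
    - [1.4,3,0,0,0,0]
    - [1.4,3,0,0,0,0]
    - [1.4,3,0,0,0,0]
    - [1.4,2,0,0,0,0]
    - [0.7,1,0,0,0,0]
    - [0,0,0,0,0,0]
    - [0,0,0,0,0,0]

```text
time: 4.28
tool_pos: [0.6041, -0.084, 0.3304]
tcp_rot: [-1.846, -2.541, 0.001]
contact_force: [0.1, 0.3, 1.0]
finger_gap: 0.0497
grip_force: 0.0
```

Run:
```python
from h import *
plan([.648,-.040,.253],108.5)
```

```text
t 4.28 tcp [ 0.6041 -0.084   0.3304] rot [-1.846e+00 -2.541e+00  1.000e-03] F [0.1 0.3 1. ] gap 0.0497 grip 0.0
psi 108.0 shift cm [2.83 5.54 7.74] turn -0.5 q [-15.  26.  62.  -0.  91. -33.]
  after turn:  2.78 5.56 7.74
```

Emit:
step_arm:
  deltas:
    - [1.4,2.8,0,0,0,0]
    - [1.4,2.7,0,0,0,0]
    - [0,0,1.5,0,0,0]
    - [0,0,1.5,0,0,0]
    - [0,0,1.5,0,0,0]
    - [0,0,1.5,0,0,0]
    - [0,0,1.0,0,0,0]
    - [0,0,0.7,0,0,0]
    - [0,0,0,0,0,0]

```text
time: 5.03
tool_pos: [0.6472, -0.0412, 0.2525]
tcp_rot: [-1.848, -2.538, 0.002]
contact_force: [-0.8, 0.3, -0.2]
finger_gap: 0.0502
grip_force: 0.0
```

Emit:
step_arm:
  deltas:
    - [0,0,0,0,0,0]
    - [0,0,0,0,0,0]
    - [0,0,0,0,0,0]
    - [0,0,0,0,0,0]
    - [0,0,0,0,0,0]
    - [0,0,0,0,0,0]
  jaw: 0

```text
time: 5.53
tool_pos: [0.6482, -0.0401, 0.254]
tcp_rot: [1.847, 2.541, 0.0]
contact_force: [0.4, 0.6, 0.7]
finger_gap: 0.0147
grip_force: 0.0
```

Emit:
step_arm:
  deltas:
    - [0,0,-0.5,0,0,0]
    - [0,0,-0.7,0,0,0]
    - [0,0,-0.8,0,0,0]
    - [0,0,-1,0,0,0]
    - [0,0,-1,0,0,0]
    - [0,0,-1,0,0,0]
    - [0,0,0,0,0,0]

```text
time: 6.12
tool_pos: [0.649, -0.0403, 0.307]
tcp_rot: [1.845, 2.537, 0.003]
contact_force: [0.1, 0.4, -2.9]
finger_gap: 0.0088
grip_force: 29.9
```

Run:
```python
from h import *
plan([.494,-.330,.16],90)
im=get_image("scene");cv2.imwrite("pics/s1.png",cv2.resize(im[100:300,100:400],(750,500)))
```

```text
t 6.12 tcp [ 0.649  -0.0403  0.307 ] rot [1.845 2.537 0.003] F [ 0.1  0.4 -2.9] gap 0.0088 grip 29.93811070919037
psi 107.95 shift cm [-22.75 -23.74  14.65] turn 17.95 q [-10.  31.  58.  -0.  91. -28.]
  after turn:  -28.97 -15.5 14.7
```

View pics/s1.png

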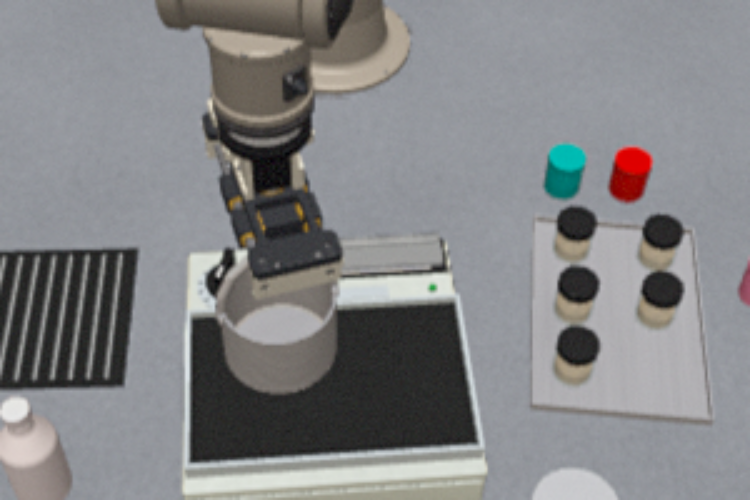

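Emit:
step_arm:
  deltas:
    - [-1.2,-1.2,0,0,0,0]
    - [-2.2,-2.3,0,0,0,0]
    - [-2.2,-2.3,0,0,0,0]
    - [-2.2,-2.3,0,0,0,0]
    - [-2.2,-2.3,0,0,0,0]
    - [-2.2,-2.3,0,0,0,0]
    - [-2.2,-2.3,0,0,0,0]
    - [-2.2,-2.3,0,0,0,0]
    - [-2.2,-2.3,0,0,0,0]
    - [-2.2,-2.3,0,0,0,0]
    - [-1.3,-1.4,0,0,0,0]
    - [-0.5,-0.4,0,0,0,0]

```text
time: 7.17
tool_pos: [0.4908, -0.3329, 0.3032]
tcp_rot: [-1.851, -2.537, 0.002]
contact_force: [-0.8, -0.9, -3.3]
finger_gap: 0.0088
grip_force: 29.9
```

Emit:
step_arm:
  deltas:
    - [0,0,1,0,0,0]
    - [0,0,2,0,0,0]
    - [0,0,2,0,0,0]
    - [0,0,2,0,0,0]
    - [0,0,2,0,0,0]
    - [0,0,2,0,0,0]
    - [0,0,2,0,0,0]
    - [0,0,1,0,0,0]
    - [0,0,0.3,0,0,0]
    - [0,0,0,0,0,0]
    - [0,0,0,0,0,0]

```text
time: 8.08
tool_pos: [0.4936, -0.33, 0.1616]
tcp_rot: [1.846, 2.54, -0.0]
contact_force: [-0.3, 0.2, -3.2]
finger_gap: 0.0087
grip_force: 29.9
```

Run:
```python
from h import *
plan([.494,-.330,.1495],108)
```

```text
t 8.08 tcp [ 0.4936 -0.33    0.1616] rot [ 1.846  2.54  -0.   ] F [-0.3  0.2 -3.2] gap 0.0087 grip 29.928613901138306
psi 107.98 shift cm [-0.01  0.03  1.21] turn -0.02 q [-41.  30.  82.   0.  67. -59.]
  after turn:  -0.01 0.03 1.21
```

Emit:
step_arm:
  deltas:
    - [0,0,0.4,0,0,0]
    - [0,0,0.3,0,0,0]
    - [0,0,0.2,0,0,0]
    - [0,0,0.2,0,0,0]
    - [0,0,0.1,0,0,0]
    - [0,0,0,0,0,0]
    - [0,0,0,0,0,0]

```text
time: 8.67
tool_pos: [0.4936, -0.3305, 0.1521]
tcp_rot: [1.845, 2.537, -0.0]
contact_force: [-3.9, 4.0, 15.5]
finger_gap: 0.009
grip_force: 29.9
```

Emit:
step_arm:
  deltas:
    - [0,0,-0.15,0,0,0]
    - [0,0,0,0,0,0]
    - [0,0,0,0,0,0]
    - [0,0,0,0,0,0]
  jaw: 5

```text
time: 9.0
tool_pos: [0.493, -0.3302, 0.1502]
tcp_rot: [1.848, 2.54, -0.0]
contact_force: [0.3, -0.2, -0.1]
finger_gap: 0.0311
grip_force: 0.0
```

Emit:
step_arm:
  deltas:
    - [0,0,-0.5,0,0,0]
    - [0,0,-1,0,0,0]
    - [0,0,-2,0,0,0]
    - [0,0,-3,0,0,0]
    - [0,0,-3,0,0,0]
    - [0,0,0,0,0,0]

```text
time: 9.5
tool_pos: [0.495, -0.3318, 0.2527]
tcp_rot: [1.841, 2.531, -0.002]
contact_force: [0.3, -0.7, 1.1]
finger_gap: 0.05
grip_force: 0.0
```

Run:
```python
from h import *
im=get_image("scene");o=np.zeros((600,800,3),np.uint8)
o[:400,:500]=cv2.resize(im[150:310,50:250],(500,400),interpolation=cv2.INTER_CUBIC)
t=get_image("top");o[:300,500:]=cv2.resize(t[180:215,295:330],(300,300),interpolation=cv2.INTER_CUBIC)
o[300:,500:]=cv2.resize(cv2.imread("pics/scene0.png")[185:220,175:210],(300,300),interpolation=cv2.INTER_CUBIC)
cv2.imwrite("pics/p2.png",o)
for n,z in(("timer_grip",.101),("pot_center",.048)):
  for c in("top","scene"): print(n,[(round(r["score"],2),at_z(c,r["position"],z)[:2].round(3)) for r in spot_point(c,n)[:2]])
plan([.501,-.110,.17],150)
```

```text
timer_grip [(0.71, array([ 0.505, -0.114])), (0.22, array([0.479, 0.282]))]
timer_grip []
pot_center [(0.61, array([ 0.495, -0.335])), (0.43, array([0.432, 0.13 ]))]
pot_center [(0.76, array([ 0.496, -0.324]))]
t 9.8 tcp [ 0.4925 -0.3297  0.244 ] rot [-1.846 -2.539 -0.   ] F [-0.4 -0.2  0.3] gap 0.0499 grip 0.0
psi 107.95 shift cm [20.62  7.59  7.43] turn -42.05 q [-41.  27.  75.  -0.  78. -59.]
  after turn:  10.24 19.45 7.4
```

View pics/p2.png

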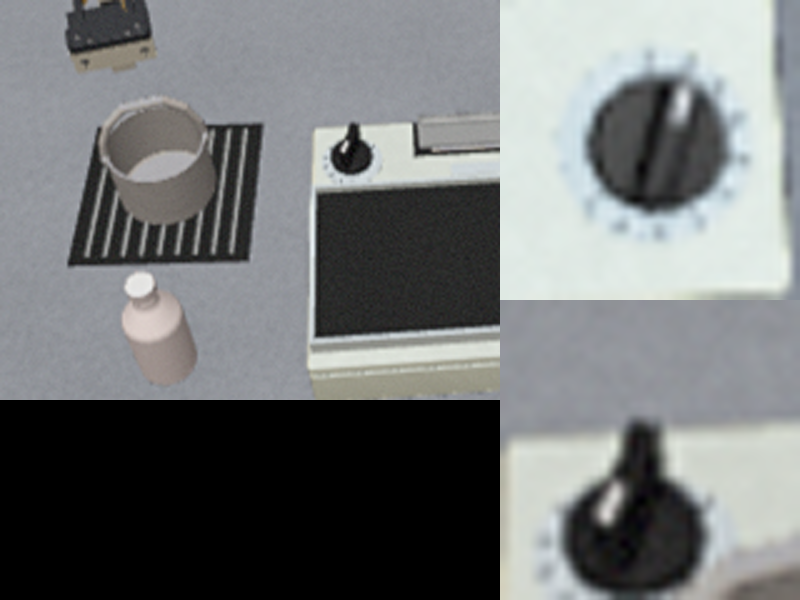

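The pot stands upright on the mat, in the left half at (158,160). The timer plate is tilted about 12° clockwise of image-up (right inset).

Emit:
step_arm:
  deltas:
    - [0,0,0,0,0,-7]
    - [0,0,0,0,0,-7]
    - [0,0,0,0,0,-7]
    - [0,0,0,0,0,-7]
    - [0,0,0,0,0,-7]
    - [0,0,0,0,0,-7]
    - [0,0,0,0,0,-7]
    - [0,0,0,0,0,-7]
    - [0,0,0,0,0,-5]
    - [0.4,3,0,0,0,0]
    - [0.6,3,0,0,0,0]
    - [0.6,3,0,0,0,0]
  jaw: 4

```text
time: 10.8
tool_pos: [0.4938, -0.2377, 0.2438]
tcp_rot: [-0.304, -3.125, -0.002]
contact_force: [0.7, 0.0, 0.4]
finger_gap: 0.0396
grip_force: 0.0
```

Emit:
step_arm:
  deltas:
    - [0.6,3,0,0,0,0]
    - [0.5,3,0,0,0,0]
    - [0.4,3,0,0,0,0]
    - [0.3,2.4,0,0,0,0]
    - [0,1.3,0,0,0,0]
    - [0,0,2,0,0,0]
    - [0,0,2,0,0,0]
    - [0,0,2,0,0,0]
    - [0,0,1.4,0,0,0]
    - [0,0,0,0,0,0]
    - [0,0,0,0,0,0]

```text
time: 11.72
tool_pos: [0.5006, -0.1104, 0.1703]
tcp_rot: [-0.302, -3.124, -0.001]
contact_force: [-0.2, 0.2, 0.5]
finger_gap: 0.0402
grip_force: 0.0
```

Run:
```python
from h import *
plan([.5015,-.1105,.099],169)
```

```text
t 11.72 tcp [ 0.5006 -0.1104  0.1703] rot [-3.020e-01 -3.124e+00 -1.000e-03] F [-0.2  0.2  0.5] gap 0.0402 grip 0.0
psi 168.95 shift cm [-0.12  0.    7.13] turn -0.05 q [ -21.   22.   95.   -0.   63. -100.]
  after turn:  -0.1 0.0 7.13
```

Emit:
step_arm:
  deltas:
    - [0,0,1.5,0,0,0]
    - [0,0,1.5,0,0,0]
    - [0,0,1.5,0,0,0]
    - [0,0,1.5,0,0,0]
    - [0,0,0.8,0,0,0]
    - [0,0,0.3,0,0,0]
    - [0,0,0,0,0,0]
    - [0,0,0,0,0,0]

```text
time: 12.38
tool_pos: [0.5017, -0.1108, 0.1011]
tcp_rot: [0.302, 3.126, -0.001]
contact_force: [0.6, 0.5, 1.2]
finger_gap: 0.0398
grip_force: 0.0
```

Emit:
step_arm:
  deltas:
    - [0,0,0,0,0,0]
    - [0,0,0,0,0,0]
    - [0,0,0,0,0,0]
    - [0,0,0,0,0,0]
    - [0,0,0,0,0,0]
    - [0,0,0,0,0,0]
    - [0,0,0,0,0,0]
  jaw: 0

```text
time: 12.97
tool_pos: [0.5014, -0.1112, 0.1005]
tcp_rot: [0.302, 3.126, -0.002]
contact_force: [-1.4, -3.6, 2.1]
finger_gap: 0.0117
grip_force: 30.0
```

Run:
```python
from h import *
plan([.5015,-.1105,.099],169);print(get_state()["ft_torque"])
```

```text
t 12.97 tcp [ 0.5014 -0.1112  0.1005] rot [ 3.020e-01  3.126e+00 -2.000e-03] F [-1.4 -3.6  2.1] gap 0.0117 grip 29.970476031303406
psi 168.95 shift cm [0.   0.07 0.15] turn -0.05 q [ -21.   27.  100.   -0.   53. -100.]
  after turn:  -0.0 0.07 0.15
[-0.61761157 -0.003326   -0.00830911]
```

Emit:
step_arm:
  deltas:
    - [0,0,0,0,0,4]
    - [0,0,0,0,0,6]
    - [0,0,0,0,0,6]
    - [0,0,0,0,0,6]
    - [0,0,0,0,0,6]
    - [0,0,0,0,0,6]
    - [0,0,0,0,0,6]
    - [0,0,0,0,0,6]
    - [0,0,0,0,0,6]
    - [0,0,0,0,0,6]
    - [0,0,0,0,0,6]
    - [0,0,0,0,0,6]

```text
time: 13.97
tool_pos: [0.5005, -0.1121, 0.1005]
tcp_rot: [2.046, 2.383, -0.004]
contact_force: [-5.1, -8.8, 4.5]
finger_gap: 0.0115
grip_force: 30.0
```

Run:
```python
from h import *
plan([.5015,-.1105,.099],169);print(get_state()["ft_torque"])
```

```text
t 13.97 tcp [ 0.5005 -0.1121  0.1005] rot [ 2.046  2.383 -0.004] F [-5.1 -8.8  4.5] gap 0.0115 grip 29.984937608242035
psi 98.69 shift cm [0.14 0.12 0.15] turn -70.31 q [-21.  27. 100.  -0.  53. -30.]
  after turn:  -0.07 0.17 0.15
[-1.51701329  0.72401189  0.05293665]
```

Emit:
step_arm:
  deltas:
    - [-0.12,-0.08,0,0,0,3]
    - [0,0,0,0,0,6]
    - [0,0,0,0,0,6]
    - [0,0,0,0,0,6]
    - [0,0,0,0,0,6]
    - [0,0,0,0,0,6]
    - [0,0,0,0,0,6]
    - [0,0,0,0,0,6]
    - [0,0,0,0,0,6]
    - [0,0,0,0,0,6]
    - [0,0,0,0,0,6]
    - [0,0,0,0,0,6]

```text
time: 14.97
tool_pos: [0.4994, -0.1117, 0.1005]
tcp_rot: [-3.036, -0.804, 0.004]
contact_force: [-6.5, -1.5, 7.7]
finger_gap: 0.0118
grip_force: 30.0
```

Emit:
step_arm:
  deltas:
    - [0,0,0,0,0,6]
    - [0,0,0,0,0,6]
    - [0,0,0,0,0,6]
    - [0,0,0,0,0,6]
    - [0,0,0,0,0,6]
    - [0,0,0,0,0,6]
    - [0,0,0,0,0,6]
    - [0,0,0,0,0,6]
    - [0,0,0,0,0,6]
    - [0,0,0,0,0,6]
    - [0,0,0,0,0,3]
    - [0,0,0,0,0,0]

```text
time: 15.97
tool_pos: [0.4994, -0.1107, 0.1005]
tcp_rot: [-3.009, 0.898, 0.005]
contact_force: [-4.5, 3.3, 8.4]
finger_gap: 0.0114
grip_force: 30.0
```

Run:
```python
from h import *
plan([.5015,-.1105,.099],169);print(get_state()["ft_torque"])
```

```text
t 15.97 tcp [ 0.4994 -0.1107  0.1005] rot [-3.009  0.898  0.005] F [-4.5  3.3  8.4] gap 0.0114 grip 29.972630739212036
psi -33.22 shift cm [ 0.17 -0.13  0.15] turn -202.22 q [-21.  27. 100.   0.  53. 102.]
  after turn:  -0.21 0.06 0.15
[0.6344976  0.82339709 0.01261921]
```

Emit:
step_arm:
  deltas:
    - [0,0,0,0,0,4]
    - [0,0,0,0,0,4]
    - [0,0,0,0,0,4]
    - [0,0,0,0,0,4]
    - [0,0,0,0,0,0]

```text
time: 16.38
tool_pos: [0.4995, -0.1104, 0.1005]
tcp_rot: [-2.855, 1.309, 0.005]
contact_force: [-4.4, 4.4, 7.7]
finger_gap: 0.0119
grip_force: 30.0
```

Run:
```python
from h import *
plan([.5015,-.1105,.099],169);print(get_state()["ft_torque"],get_state()["joint_torque"])
```

```text
t 16.38 tcp [ 0.4995 -0.1104  0.1005] rot [-2.855  1.309  0.005] F [-4.4  4.4  7.7] gap 0.0119 grip 29.972705841064453
psi -49.25 shift cm [ 0.14 -0.14  0.15] turn -218.25 q [-21.  27. 100.   0.  53. 118.]
  after turn:  -0.19 0.03 0.15
[ 0.81847487  0.71331383 -0.04463565] [ -1.78605381 -41.62415385 -20.32248974  -0.66040205  -1.72314607
   0.88861099]
```

Emit:
step_arm:
  deltas:
    - [0,0,0,0,0,2]
    - [0,0,0,0,0,2]
    - [0,0,0,0,0,2]
    - [0,0,0,0,0,0]

```text
time: 16.72
tool_pos: [0.4996, -0.1104, 0.1005]
tcp_rot: [-2.784, 1.454, 0.004]
contact_force: [-2.4, 4.8, 7.4]
finger_gap: 0.0117
grip_force: 30.0
```

Run:
```python
from h import *
plan([.5015,-.1105,.099],169);print(get_state()["ft_torque"],get_state()["joint_torque"])
```

```text
t 16.72 tcp [ 0.4996 -0.1104  0.1005] rot [-2.784  1.454  0.004] F [-2.4  4.8  7.4] gap 0.0117 grip 29.972217679023743
psi -55.15 shift cm [ 0.12 -0.15  0.15] turn -224.15 q [-21.  27. 100.   0.  53. 124.]
  after turn:  -0.19 0.02 0.15
[0.8631847  0.66805695 0.03131108] [ -2.0253624  -41.69638038 -20.25028288  -0.78972135  -1.65783472
   0.43935193]
```

Emit:
step_arm:
  deltas:
    - [0,0,0,0,0,2]
    - [0,0,0,0,0,2]
    - [0,0,0,0,0,2]
    - [0,0,0,0,0,0]

```text
time: 17.05
tool_pos: [0.4998, -0.1106, 0.1005]
tcp_rot: [-2.706, 1.595, 0.004]
contact_force: [-3.4, 4.1, 5.5]
finger_gap: 0.0125
grip_force: 31.5
```

Run:
```python
from h import *
plan([.5015,-.1105,.099],169);print(get_state()["ft_torque"],get_state()["joint_torque"])
```

```text
t 17.05 tcp [ 0.4998 -0.1106  0.1005] rot [-2.706  1.595  0.004] F [-3.4  4.1  5.5] gap 0.0125 grip 31.507669428829104
psi -61.05 shift cm [ 0.08 -0.15  0.15] turn -230.05 q [-21.  27. 100.   0.  53. 130.]
  after turn:  -0.17 0.04 0.15
[0.83499124 0.54333742 0.80060891] [ -2.43779898 -42.01737642 -19.93583143  -0.27091959  -1.37384478
   1.18080128]
```

Emit:
step_arm:
  deltas:
    - [0,0,0,0,0,2]
    - [0,0,0,0,0,2]
    - [0,0,0,0,0,2]
    - [0,0,0,0,0,0]

```text
time: 17.38
tool_pos: [0.5001, -0.111, 0.1005]
tcp_rot: [-2.62, 1.734, 0.002]
contact_force: [-1.9, 3.6, 5.8]
finger_gap: 0.0143
grip_force: 34.4
```

Run:
```python
from h import *
plan([.5015,-.1105,.099],169);print(get_state()["ft_torque"],get_state()["joint_torque"])
```

```text
t 17.38 tcp [ 0.5001 -0.111   0.1005] rot [-2.620e+00  1.734e+00  2.000e-03] F [-1.9  3.6  5.8] gap 0.0143 grip 34.42376570776105
psi -67.01 shift cm [ 0.01 -0.15  0.15] turn -236.01 q [-21.  27. 100.   0.  53. 136.]
  after turn:  -0.13 0.08 0.15
[0.50193998 0.4158238  0.89767315] [ -1.98074251 -42.32680321 -19.55855727   0.07598528  -1.05204999
   1.37402594]
```

Emit:
step_arm:
  deltas:
    - [0,0,0,0,0,-5]
    - [0,0,0,0,0,-3]
    - [0,0,0,0,0,0]

```text
time: 17.63
tool_pos: [0.5002, -0.1112, 0.1005]
tcp_rot: [-2.735, 1.544, 0.002]
contact_force: [-2.5, 2.6, 5.6]
finger_gap: 0.0118
grip_force: 29.1
```

Emit:
step_arm:
  deltas:
    - [0,0,0,0,0,0]
    - [0,0,0,0,0,0]
    - [0,0,0,0,0,0]
    - [0,0,0,0,0,0]
    - [0,0,-2,0,0,0]
    - [0,0,-3,0,0,0]
    - [0,0,-3,0,0,0]
    - [0,0,-3,0,0,-7]
    - [0,0,-3,0,0,-7]
    - [0,0,0,0,0,-7]
    - [0,0,0,0,0,-7]
    - [0,0,0,0,0,-7]
  jaw: 4

```text
time: 18.63
tool_pos: [0.5007, -0.112, 0.2408]
tcp_rot: [3.074, -0.646, 0.002]
contact_force: [-0.1, -0.4, -0.9]
finger_gap: 0.0401
grip_force: 0.0
```

Emit:
step_arm:
  deltas:
    - [0,0,0,0,0,-7]
    - [0,0,0,0,0,-7]
    - [0,0,0,0,0,-7]
    - [0,0,0,0,0,-7]
    - [0,0,0,0,0,-7]
    - [0,0,0,0,0,-7]
    - [0,0,0,0,0,-7]
    - [0,0,0,0,0,-7]
    - [0,0,0,0,0,-7]
    - [0,0,0,0,0,-7]
    - [0,0,0,0,0,-7]
    - [0,0,0,0,0,-7]

```text
time: 19.63
tool_pos: [0.5005, -0.1119, 0.24]
tcp_rot: [-2.717, -1.577, 0.0]
contact_force: [-0.2, 0.6, 0.2]
finger_gap: 0.0401
grip_force: 0.0
```

Run:
```python
from h import *
plan([.5637,.278,.13],90)
```

```text
t 19.63 tcp [ 0.5005 -0.1119  0.24  ] rot [-2.717 -1.577  0.   ] F [-0.2  0.6  0.2] gap 0.0401 grip 0.0
psi 60.27 shift cm [ 36.99 -13.84  11.  ] turn -29.73 q [-21.  18.  89.   0.  73.   9.]
  after turn:  38.99 6.32 11.0
```

Emit:
step_arm:
  deltas:
    - [0,0,0,0,0,-7]
    - [0,0,0,0,0,-7]
    - [0,0,0,0,0,-7]
    - [0,0,0,0,0,-7]
    - [0,0,0,0,0,-1.7]
    - [2,0.5,0,0,0,0]
    - [3,0.5,0,0,0,0]
    - [3,0.5,0,0,0,0]
    - [3,0.5,0,0,0,0]
    - [3,0.5,0,0,0,0]
    - [3,0.5,0,0,0,0]
    - [3,0.5,0,0,0,0]
  jaw: 6.4

```text
time: 20.63
tool_pos: [0.5368, 0.0893, 0.2401]
tcp_rot: [-2.229, -2.214, 0.0]
contact_force: [0.5, -0.8, -0.3]
finger_gap: 0.0642
grip_force: 0.0
```

```bash
cat >> h.py <<'E'
def jars(pts,cam,z):
    b=get_image(cam);g=cv2.cvtColor(b,cv2.COLOR_BGR2GRAY)
    for p in pts:
        r,c=[int(v) for v in proj(cam,[p[0],p[1],z])];w=(g[r-15:r+15,c-15:c+15]<75).astype(np.uint8)
        n,l,st,ce=cv2.connectedComponentsWithStats(w)
        if n<2: print(p,"none");continue
        k=1+np.argmax(st[1:,4]);print(cam,p,st[k],at_z(cam,(r-15+ce[k][1],c-15+ce[k][0]),z).round(4)[:2])
    return b
J=[(0.567,.2785),(0.488,.3835),(0.482,.288),(0.401,.398),(0.389,.2965)]
E
python3 - <<'E'
from h import *
plan([.567,.2785,.13],90)
b=jars(J,"top",.061);a=get_image("scene")
o=np.zeros((520,800,3),np.uint8);o[:,:520]=cv2.resize(a[150:310,180:340],(520,520),interpolation=cv2.INTER_CUBIC)
o[:280,520:]=cv2.resize(b[180:215,295:330],(280,280),interpolation=cv2.INTER_CUBIC)
cv2.imwrite("pics/p3.png",o)
E
```

```text
t 20.63 tcp [0.5368 0.0893 0.2401] rot [-2.229 -2.214  0.   ] F [ 0.5 -0.8 -0.3] gap 0.0642 grip 0.0
psi 89.62 shift cm [18.94  2.9  11.  ] turn -0.38 q [ 1. 22. 84. -0. 74.  2.]
  after turn:  18.92 3.02 11.01
top (0.567, 0.2785) [  8  10  17  15 182] [0.5636 0.278 ]
top (0.488, 0.3835) [  8   9  16  15 193] [0.4851 0.3828]
top (0.482, 0.288) [  0   6  13  15 166] [0.4901 0.3199]
top (0.401, 0.398) [  8  10  16  15 194] [0.3981 0.3974]
top (0.389, 0.2965) [  8  10  16  15 194] [0.3865 0.2958]
```

View pics/p3.png

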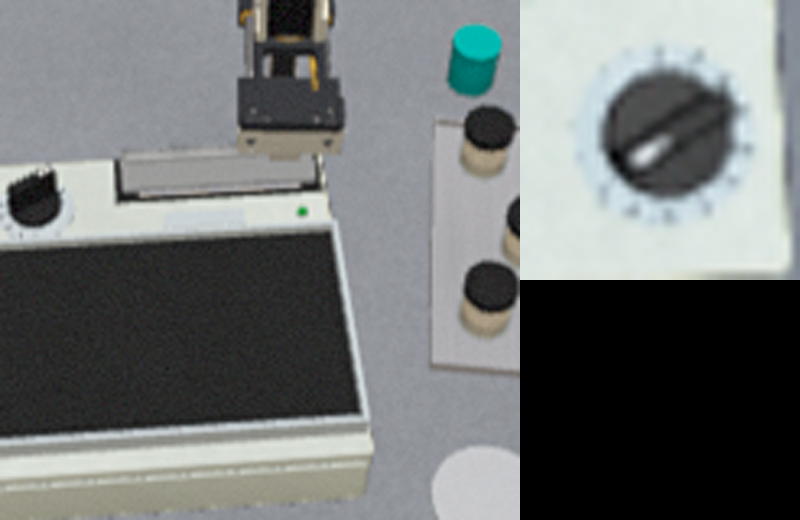

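The timer pointer now points lower-left in the inset, about 237° from the start mark (4.15 rad), so it is fully wound. The middle jar was knocked and is now near (0.49, 0.32); the other four are unmoved.

Emit:
step_arm:
  deltas:
    - [3,0.5,0,0,0,0]
    - [3.5,0.6,0,0,0,0]
    - [3.5,0.6,0,0,0,0]
    - [3.5,0.6,0,0,0,0]
    - [3.5,0.6,0,0,0,-0.4]
    - [1.9,-0.1,1,0,0,0]
    - [0,0,3,0,0,0]
    - [0,0,3,0,0,0]
    - [0,0,3,0,0,0]
    - [0,0,2,0,0,0]
    - [0,0,0,0,0,0]
    - [0,0,0,0,0,0]

```text
time: 21.73
tool_pos: [0.5655, 0.2759, 0.1194]
tcp_rot: [-2.221, -2.221, 0.004]
contact_force: [-0.1, 0.5, 1.2]
finger_gap: 0.0644
grip_force: 0.0
```

Run:
```python
from h import *
plan([.566,.2785,.032],90)
jars([(.485,.325),(.488,.3835)],"top",.061)
```

```text
t 21.73 tcp [0.5655 0.2759 0.1194] rot [-2.221 -2.221  0.004] F [-0.1  0.5  1.2] gap 0.0644 grip 0.0
psi 90.01 shift cm [0.27 0.07 8.74] turn 0.01 q [19. 37. 79. -0. 65. 19.]
  after turn:  0.26 0.05 8.74
top (0.485, 0.325) [ 0  9  5 13 50] [0.4853 0.3673]
top (0.488, 0.3835) [  5   9  19  19 167] [0.4815 0.3815]
```

Emit:
step_arm:
  deltas:
    - [0.2,0,2,0,0,0]
    - [0,0,2,0,0,0]
    - [0,0,2,0,0,0]
    - [0,0,1.5,0,0,0]
    - [0,0,0.9,0,0,0]
    - [0,0,0.3,0,0,0]
    - [0,0,0,0,0,0]

```text
time: 22.37
tool_pos: [0.5664, 0.2788, 0.034]
tcp_rot: [2.22, 2.222, 0.002]
contact_force: [0.0, 0.5, -0.4]
finger_gap: 0.0637
grip_force: 0.0
```

Emit:
step_arm:
  deltas:
    - [0,0,0,0,0,0]
    - [0,0,0,0,0,0]
    - [0,0,0,0,0,0]
    - [0,0,0,0,0,0]
    - [0,0,-0.5,0,0,0]
    - [0,0,-1.5,0,0,0]
    - [0,0,-3,0,0,0]
    - [0,0,-3,0,0,0]
    - [0,0,-3,0,0,0]
    - [0,0,-3,0,0,0]
    - [0,0,-1,0,0,0]
  jaw: 3.5

```text
time: 23.28
tool_pos: [0.5674, 0.2794, 0.1886]
tcp_rot: [2.218, 2.22, 0.011]
contact_force: [0.8, -0.3, -0.1]
finger_gap: 0.0475
grip_force: 30.0
```

Run:
```python
from h import *
plan([.686,.100,.137],90)
```

```text
t 23.28 tcp [0.5674 0.2794 0.1886] rot [2.218 2.22  0.011] F [ 0.8 -0.3 -0.1] gap 0.0475 grip 29.999365210533142
psi 90.06 shift cm [-17.96  11.8    5.2 ] turn 0.06 q [19. 33. 74. -0. 73. 19.]
  after turn:  -17.94 11.86 5.16
```

Emit:
step_arm:
  deltas:
    - [-1.5,1,0,0,0,0]
    - [-3,2,0,0,0,0]
    - [-3,2,0,0,0,0]
    - [-3,2,0,0,0,0]
    - [-3,2,0,0,0,0]
    - [-2.5,1.7,0,0,0,0]
    - [-1.5,1,0,0,0,0]
    - [-0.4,0.2,0,0,0,0]
    - [0,0,1.5,0,0,0]
    - [0,0,1.5,0,0,0]
    - [0,0,0.5,0,0,0]
    - [0,0,0,0,0,0]

```text
time: 24.28
tool_pos: [0.6834, 0.1005, 0.1459]
tcp_rot: [-2.217, -2.221, 0.005]
contact_force: [0.1, 0.4, -0.7]
finger_gap: 0.0471
grip_force: 30.0
```

Run:
```python
from h import *
plan([.686,.100,.138],90)
b=jars([(.485,.325),(.488,.3835)],"top",.061)
a=get_image("scene");o=np.zeros((520,800,3),np.uint8);o[:,:520]=cv2.resize(a[150:310,240:400],(520,520),interpolation=cv2.INTER_CUBIC);o[:280,520:]=cv2.resize(b[140:240,130:230],(280,280),interpolation=cv2.INTER_CUBIC);cv2.imwrite("pics/p4.png",o)
```

```text
t 24.28 tcp [0.6834 0.1005 0.1459] rot [-2.217 -2.221  0.005] F [ 0.1  0.4 -0.7] gap 0.0471 grip 29.99947428703308
psi 90.09 shift cm [-0.05  0.27  0.79] turn 0.09 q [ 2. 42. 64.  0. 74.  2.]
  after turn:  -0.05 0.26 0.79
top (0.485, 0.325) [  9   7  16  15 194] [0.4901 0.3228]
top (0.488, 0.3835) [  8   9  16  15 193] [0.4851 0.3828]
```

View pics/p4.png

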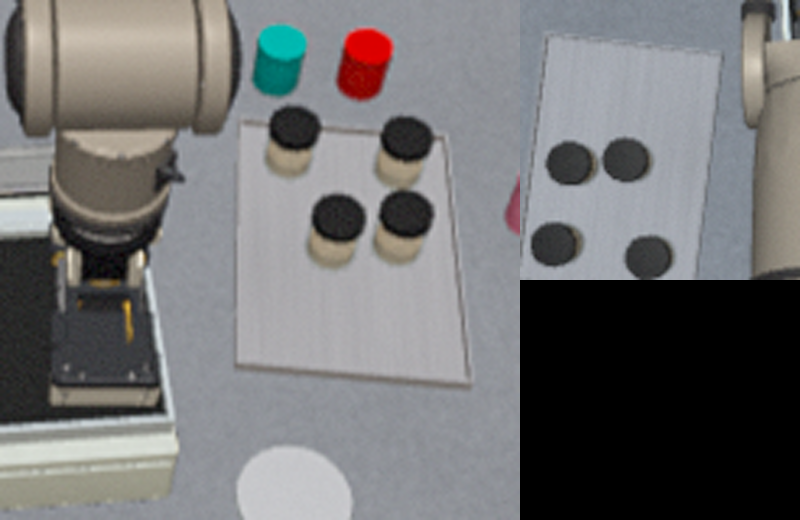

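The knocked jar still stands upright in the tray at (0.492, 0.323), seen at (338,225) beside its neighbour at (405,220).

Emit:
step_arm:
  deltas:
    - [0,0.1,0.4,0,0,0]
    - [0,0,0.2,0,0,0]
    - [0,0,0.1,0,0,0]
    - [0,0,0,0,0,0]

```text
time: 24.72
tool_pos: [0.6858, 0.0999, 0.1411]
tcp_rot: [-2.22, -2.223, 0.0]
contact_force: [0.1, -0.1, -1.5]
finger_gap: 0.0476
grip_force: 30.0
```

Emit:
step_arm:
  deltas:
    - [0,0,0,0,0,0]
    - [0,0,0,0,0,0]
    - [0,0,0,0,0,0]
    - [0,0,-1,0,0,0]
    - [0,0,-3,0,0,0]
    - [0,0,-3,0,0,0]
    - [0,0,0,0,0,0]
  jaw: 6.4

```text
time: 25.3
tool_pos: [0.6887, 0.1, 0.2195]
tcp_rot: [2.214, 2.216, 0.014]
contact_force: [0.6, 0.9, 1.5]
finger_gap: 0.0639
grip_force: 0.0
```

Run:
```python
from h import *
plan([.4925,.3235,.034],90)
```

```text
t 25.3 tcp [0.6887 0.1    0.2195] rot [2.214 2.216 0.014] F [0.6 0.9 1.5] gap 0.0639 grip 0.0
psi 90.06 shift cm [ 22.36 -19.82  18.32] turn 0.06 q [ 2. 39. 58. -0. 82.  2.]
  after turn:  22.35 -19.62 18.55
```

Emit:
step_arm:
  deltas:
    - [2,-1.8,0,0,0,0]
    - [3,-2.6,0,0,0,0]
    - [3,-2.6,0,0,0,0]
    - [3,-2.6,0,0,0,0]
    - [3,-2.6,0,0,0,0]
    - [3,-2.6,0,0,0,0]
    - [3,-2.6,0,0,0,0]
    - [2.4,-2,0,0,0,0]
    - [0,0,3,0,0,0]
    - [0,0,3,0,0,0]
    - [0,0,3,0,0,0]
    - [0,0,1,0,0,0]

```text
time: 26.3
tool_pos: [0.4898, 0.3231, 0.1081]
tcp_rot: [-2.219, -2.222, 0.008]
contact_force: [-1.2, -0.3, -0.6]
finger_gap: 0.0642
grip_force: 0.0
```

Run:
```python
from h import *
get_image("scene");plan([.4925,.3235,.034],90)
```

```text
t 26.35 tcp [0.4898 0.3228 0.1077] rot [-2.219 -2.221  0.01 ] F [-0.3 -1.1 -0.5] gap 0.0639 grip 0.0
psi 90.07 shift cm [0.09 0.31 7.37] turn 0.07 q [26. 33. 87. -0. 60. 26.]
  after turn:  0.07 0.27 7.37
```

Emit:
step_arm:
  deltas:
    - [0,0.2,2,0,0,0]
    - [0,0,2,0,0,0]
    - [0,0,1.5,0,0,0]
    - [0,0,1,0,0,0]
    - [0,0,0.5,0,0,0]
    - [0,0,0,0,0,0]

```text
time: 26.85
tool_pos: [0.494, 0.3236, 0.0413]
tcp_rot: [2.221, 2.222, -0.0]
contact_force: [-0.9, 0.8, 0.2]
finger_gap: 0.064
grip_force: 0.0
```

Emit:
step_arm:
  deltas:
    - [0,0,0,0,0,0]
    - [0,0,0,0,0,0]
    - [0,0,0,0,0,0]
    - [0,0,0,0,0,0]
    - [0,0,-0.5,0,0,0]
    - [0,0,-1.5,0,0,0]
    - [0,0,-3,0,0,0]
    - [0,0,-3,0,0,0]
    - [0,0,-3,0,0,0]
    - [0,0,-3,0,0,0]
    - [0,0,-1,0,0,0]
    - [0,0,0,0,0,0]
  jaw: 3.5

```text
time: 27.85
tool_pos: [0.4951, 0.3243, 0.1945]
tcp_rot: [2.219, 2.221, 0.01]
contact_force: [0.8, -0.5, -1.5]
finger_gap: 0.0474
grip_force: 30.0
```

Run:
```python
from h import *
plan([.693,.010,.140],90)
```

```text
t 27.85 tcp [0.4951 0.3243 0.1945] rot [2.219 2.221 0.01 ] F [ 0.8 -0.5 -1.5] gap 0.0474 grip 29.99972641468048
psi 90.06 shift cm [-31.46  19.73   5.48] turn 0.06 q [26. 28. 80. -0. 71. 26.]
  after turn:  -31.43 19.79 5.45
```

Emit:
step_arm:
  deltas:
    - [-2,0.6,0,0,0,0]
    - [-3,0.9,0,0,0,0]
    - [-3.5,1,0,0,0,0]
    - [-3.5,1,0,0,0,0]
    - [-3.5,1,0,0,0,0]
    - [-3.5,1,0,0,0,0]
    - [-3.5,1,0,0,0,0]
    - [-3.5,1,0,0,0,0]
    - [-3,1,0,0,0,0]
    - [-2.4,1.5,0,0,0,0]
    - [0,3,0,0,0,0]
    - [0,3,0,0,0,0]

```text
time: 28.85
tool_pos: [0.6538, 0.0077, 0.1889]
tcp_rot: [-2.222, -2.217, 0.004]
contact_force: [0.5, -0.1, -0.3]
finger_gap: 0.0474
grip_force: 30.0
```

Emit:
step_arm:
  deltas:
    - [0,2.8,0,0,0,0]
    - [0,1,0,0,0,0]
    - [0,0,1.5,0,0,0]
    - [0,0,1.5,0,0,0]
    - [0,0,0.7,0,0,0]
    - [0,0,0,0,0,0]

```text
time: 29.35
tool_pos: [0.6901, 0.0099, 0.1497]
tcp_rot: [-2.216, -2.218, 0.008]
contact_force: [-0.2, -0.5, -0.9]
finger_gap: 0.0476
grip_force: 30.0
```

Run:
```python
from h import *
plan([.693,.010,.1465],90)
```

```text
t 29.35 tcp [0.6901 0.0099 0.1497] rot [-2.216 -2.218  0.008] F [-0.2 -0.5 -0.9] gap 0.0476 grip 29.999729990959167
psi 90.05 shift cm [0.   0.3  0.32] turn 0.05 q [-6. 41. 64. -0. 75. -6.]
  after turn:  0.01 0.29 0.32
```

Emit:
step_arm:
  deltas:
    - [0,0.1,0.2,0,0,0]
    - [0,0,0.1,0,0,0]
    - [0,0,0,0,0,0]

```text
time: 29.6
tool_pos: [0.6932, 0.0098, 0.1517]
tcp_rot: [2.22, 2.222, 0.001]
contact_force: [0.2, 0.4, -0.3]
finger_gap: 0.0471
grip_force: 30.0
```

Emit:
step_arm:
  deltas:
    - [0,0,0,0,0,0]
    - [0,0,0,0,0,0]
    - [0,0,0,0,0,0]
    - [0,0,-1,0,0,0]
    - [0,0,-3,0,0,0]
    - [0,0,-3,0,0,0]
    - [0,0,0,0,0,0]
    - [0,0,0,0,0,0]
  jaw: 6.4

```text
time: 30.27
tool_pos: [0.6941, 0.0098, 0.2248]
tcp_rot: [2.217, 2.219, 0.006]
contact_force: [-0.1, -0.3, -0.0]
finger_gap: 0.0639
grip_force: 0.0
```

Run:
```python
from h import *
plan([.4875,.3835,.034],90)
jars([(.488,.3835),(0.401,.398),(0.389,.2965)],"top",.061)
```

```text
t 30.27 tcp [0.6941 0.0098 0.2248] rot [2.217 2.219 0.006] F [-0.1 -0.3 -0. ] gap 0.0639 grip 0.0
psi 90.06 shift cm [ 37.41 -20.74  18.93] turn 0.06 q [-6. 39. 58. -0. 84. -6.]
  after turn:  37.37 -20.66 19.08
top (0.488, 0.3835) [  8   9  16  15 193] [0.4851 0.3828]
top (0.401, 0.398) [  8  10  16  15 196] [0.3982 0.3973]
top (0.389, 0.2965) [  8  10  16  15 194] [0.3865 0.2958]
```

Emit:
step_arm:
  deltas:
    - [2,-1.1,0,0,0,0]
    - [3.2,-1.8,0,0,0,0]
    - [3.2,-1.8,0,0,0,0]
    - [3.2,-1.8,0,0,0,0]
    - [3.2,-1.8,0,0,0,0]
    - [3.2,-1.8,0,0,0,0]
    - [3.2,-1.8,0,0,0,0]
    - [3.2,-1.8,0,0,0,0]
    - [3.2,-1.8,0,0,0,0]
    - [3.2,-1.8,0,0,0,0]
    - [3.2,-1.8,0,0,0,0]
    - [3.2,-1.5,0,0,0,0]

```text
time: 31.32
tool_pos: [0.4846, 0.3827, 0.2201]
tcp_rot: [-2.22, -2.222, 0.004]
contact_force: [1.3, -0.1, 0.4]
finger_gap: 0.0645
grip_force: 0.0
```

Emit:
step_arm:
  deltas:
    - [0.2,0,3,0,0,0]
    - [0,0,3,0,0,0]
    - [0,0,3,0,0,0]
    - [0,0,2,0,0,0]
    - [0,0,0,0,0,0]
    - [0,0,0,0,0,0]
    - [0,0,0,0,0,0]

```text
time: 31.9
tool_pos: [0.4872, 0.3839, 0.1122]
tcp_rot: [2.22, 2.222, 0.002]
contact_force: [0.1, 0.8, 0.5]
finger_gap: 0.0643
grip_force: 0.0
```

Run:
```python
from h import *
plan([.4875,.3835,.034],90)
```

```text
t 31.9 tcp [0.4872 0.3839 0.1122] rot [2.220e+00 2.222e+00 2.000e-03] F [0.1 0.8 0.5] gap 0.0643 grip 0.0
psi 90.05 shift cm [-0.05  0.02  7.82] turn 0.05 q [31. 36. 81. -0. 63. 31.]
  after turn:  -0.04 0.03 7.82
```

Emit:
step_arm:
  deltas:
    - [0,0,2,0,0,0]
    - [0,0,2,0,0,0]
    - [0,0,2,0,0,0]
    - [0,0,1.2,0,0,0]
    - [0,0,0.6,0,0,0]
    - [0,0,0,0,0,0]
    - [0,0,0,0,0,0]
    - [0,0,0,0,0,0]

```text
time: 32.57
tool_pos: [0.4875, 0.3842, 0.0347]
tcp_rot: [2.22, 2.222, 0.004]
contact_force: [-0.9, 0.8, -0.3]
finger_gap: 0.064
grip_force: 0.0
```

Emit:
step_arm:
  deltas:
    - [0,0,0,0,0,0]
    - [0,0,0,0,0,0]
    - [0,0,0,0,0,0]
    - [0,0,0,0,0,0]
    - [0,0,-1,0,0,0]
    - [0,0,-3,0,0,0]
    - [0,0,-3,0,0,0]
    - [0,0,-3,0,0,0]
    - [0,0,-3,0,0,0]
    - [0,0,-3,0,0,0]
    - [0,0,-2,0,0,0]
    - [0,0,0,0,0,0]
  jaw: 3.5

```text
time: 33.57
tool_pos: [0.4884, 0.3848, 0.2192]
tcp_rot: [2.219, 2.221, 0.015]
contact_force: [-0.3, 0.2, -0.6]
finger_gap: 0.0477
grip_force: 30.0
```

Run:
```python
from h import *
plan([.700,-.079,.140],90)
```

```text
t 33.57 tcp [0.4884 0.3848 0.2192] rot [2.219 2.221 0.015] F [-0.3  0.2 -0.6] gap 0.0477 grip 29.999842643737793
psi 90.06 shift cm [-46.44  21.04   7.86] turn 0.06 q [31. 30. 73. -0. 76. 31.]
  after turn:  -46.38 21.16 7.92
```

Emit:
step_arm:
  deltas:
    - [-2,0.9,0,0,0,0]
    - [-3.5,1.6,0,0,0,0]
    - [-3.5,1.6,0,0,0,0]
    - [-3.5,1.6,0,0,0,0]
    - [-3.5,1.6,0,0,0,0]
    - [-3.5,1.6,0,0,0,0]
    - [-3.5,1.6,0,0,0,0]
    - [-3.5,1.6,0,0,0,0]
    - [-3.5,1.6,0,0,0,0]
    - [-3.5,1.6,0,0,0,0]
    - [-3.5,1.6,0,0,0,0]
    - [-3.5,1.6,0,0,0,0]

```text
time: 34.57
tool_pos: [0.672, -0.023, 0.212]
tcp_rot: [-2.219, -2.221, 0.002]
contact_force: [0.2, 0.6, -0.3]
finger_gap: 0.0472
grip_force: 30.0
```

Emit:
step_arm:
  deltas:
    - [-3.2,1.5,0,0,0,0]
    - [-2,0.9,0,0,0,0]
    - [-0.6,0.3,0,0,0,0]
    - [0,0,2,0,0,0]
    - [0,0,2,0,0,0]
    - [0,0,2,0,0,0]
    - [0,0,0.7,0,0,0]
    - [0,0,0,0,0,0]
    - [0,0,0,0,0,0]
    - [0,0,0,0,0,0]

```text
time: 35.4
tool_pos: [0.6997, -0.0789, 0.1477]
tcp_rot: [2.219, 2.222, 0.002]
contact_force: [0.3, 0.2, 0.4]
finger_gap: 0.0475
grip_force: 30.0
```

Run:
```python
from h import *
plan([.700,-.079,.1393],90)
```

```text
t 35.4 tcp [ 0.6997 -0.0789  0.1477] rot [2.219e+00 2.222e+00 2.000e-03] F [0.3 0.2 0.4] gap 0.0475 grip 29.999839961528778
psi 90.08 shift cm [-0.01  0.02  0.84] turn 0.08 q [-13.  43.  62.  -0.  75. -13.]
  after turn:  -0.01 0.03 0.84
```

Emit:
step_arm:
  deltas:
    - [0,0,0.4,0,0,0]
    - [0,0,0.3,0,0,0]
    - [0,0,0.1,0,0,0]
    - [0,0,0,0,0,0]
    - [0,0,0,0,0,0]
    - [0,0,0,0,0,0]

```text
time: 35.9
tool_pos: [0.6992, -0.0792, 0.1388]
tcp_rot: [2.22, 2.222, 0.001]
contact_force: [-1.0, 0.9, 3.5]
finger_gap: 0.0474
grip_force: 30.0
```

Emit:
step_arm:
  deltas:
    - [0,0,0,0,0,0]
    - [0,0,0,0,0,0]
    - [0,0,0,0,0,0]
    - [0,0,-1,0,0,0]
    - [0,0,-3,0,0,0]
    - [0,0,-3,0,0,0]
    - [0,0,-1,0,0,0]
    - [0,0,0,0,0,0]
    - [0,0,0,0,0,0]
  jaw: 6.4

```text
time: 36.65
tool_pos: [0.6991, -0.0792, 0.2184]
tcp_rot: [2.22, 2.222, 0.0]
contact_force: [-0.1, 0.5, -0.8]
finger_gap: 0.0641
grip_force: 0.0
```

Run:
```python
from h import *
plan([.4005,.398,.034],90)
jars([(0.401,.398),(0.389,.2965)],"top",.061)
```

```text
t 36.65 tcp [ 0.6991 -0.0792  0.2184] rot [2.22  2.222 0.   ] F [-0.1  0.5 -0.8] gap 0.0641 grip 0.0
psi 90.05 shift cm [ 47.75 -29.83  18.4 ] turn 0.05 q [-13.  40.  56.  -0.  84. -13.]
  after turn:  47.72 -29.86 18.44
top (0.401, 0.398) [  8  10  16  15 196] [0.3982 0.3973]
top (0.389, 0.2965) [  8  10  16  15 194] [0.3865 0.2958]
```

Emit:
step_arm:
  deltas:
    - [2,-1.2,0,0,0,0]
    - [3,-1.9,0,0,0,0]
    - [3,-1.9,0,0,0,0]
    - [3,-1.9,0,0,0,0]
    - [3,-1.9,0,0,0,0]
    - [3,-1.9,0,0,0,0]
    - [3,-1.9,0,0,0,0]
    - [3,-1.9,0,0,0,0]
    - [3,-1.9,0,0,0,0]
    - [3,-1.9,0,0,0,0]
    - [3,-1.9,0,0,0,0]
    - [3,-1.9,0,0,0,0]

```text
time: 37.7
tool_pos: [0.4757, 0.2715, 0.2163]
tcp_rot: [-2.22, -2.221, 0.005]
contact_force: [0.9, 0.5, 0.8]
finger_gap: 0.0639
grip_force: 0.0
```

Emit:
step_arm:
  deltas:
    - [3,-1.9,0,0,0,0]
    - [3,-1.9,0,0,0,0]
    - [3,-1.9,0,0,0,0]
    - [2.7,-1.7,0,0,0,0]
    - [1,-0.4,2,0,0,0]
    - [0,0,3,0,0,0]
    - [0,0,3,0,0,0]
    - [0,0,3,0,0,0]
    - [0,0,0,0,0,0]
    - [0,0,0,0,0,0]
    - [0,0,0,0,0,0]

```text
time: 38.62
tool_pos: [0.4, 0.3977, 0.1088]
tcp_rot: [2.22, 2.222, 0.0]
contact_force: [0.9, -0.1, 0.4]
finger_gap: 0.0641
grip_force: 0.0
```

Run:
```python
from h import *
plan([.4005,.398,.034],90)
```

```text
t 38.62 tcp [0.4    0.3977 0.1088] rot [2.22  2.222 0.   ] F [ 0.9 -0.1  0.4] gap 0.0641 grip 0.0
psi 90.04 shift cm [0.03 0.05 7.48] turn 0.04 q [37. 31. 91. -0. 58. 37.]
  after turn:  0.03 0.05 7.48
```

Emit:
step_arm:
  deltas:
    - [0,0,2,0,0,0]
    - [0,0,2,0,0,0]
    - [0,0,2,0,0,0]
    - [0,0,1,0,0,0]
    - [0,0,0.5,0,0,0]
    - [0,0,0,0,0,0]
    - [0,0,0,0,0,0]
    - [0,0,0,0,0,0]

```text
time: 39.28
tool_pos: [0.4004, 0.3981, 0.0346]
tcp_rot: [2.22, 2.222, 0.004]
contact_force: [-0.4, 0.1, -0.3]
finger_gap: 0.0639
grip_force: 0.0
```

Emit:
step_arm:
  deltas:
    - [0,0,0,0,0,0]
    - [0,0,0,0,0,0]
    - [0,0,0,0,0,0]
    - [0,0,0,0,0,0]
    - [0,0,-1,0,0,0]
    - [0,0,-3,0,0,0]
    - [0,0,-3,0,0,0]
    - [0,0,-3,0,0,0]
    - [0,0,-3,0,0,0]
    - [0,0,-3,0,0,0]
    - [0,0,-2,0,0,0]
    - [0,0,0,0,0,0]
  jaw: 3.5

```text
time: 40.28
tool_pos: [0.4014, 0.3988, 0.2186]
tcp_rot: [2.219, 2.221, 0.015]
contact_force: [1.2, 0.4, -2.5]
finger_gap: 0.0476
grip_force: 30.0
```

Run:
```python
from h import *
plan([.614,-.056,.140],90)
```

```text
t 40.28 tcp [0.4014 0.3988 0.2186] rot [2.219 2.221 0.015] F [ 1.2  0.4 -2.5] gap 0.0476 grip 29.99978542327881
psi 90.06 shift cm [-45.55  21.16   7.77] turn 0.06 q [37. 24. 83. -0. 72. 37.]
  after turn:  -45.48 21.26 7.86
```

Emit:
step_arm:
  deltas:
    - [-2,0.9,0,0,0,0]
    - [-3.4,1.6,0,0,0,0]
    - [-3.4,1.6,0,0,0,0]
    - [-3.4,1.6,0,0,0,0]
    - [-3.4,1.6,0,0,0,0]
    - [-3.4,1.6,0,0,0,0]
    - [-3.4,1.6,0,0,0,0]
    - [-3.4,1.6,0,0,0,0]
    - [-3.4,1.6,0,0,0,0]
    - [-3.4,1.6,0,0,0,0]
    - [-3.4,1.6,0,0,0,0]
    - [-3.4,1.6,0,0,0,0]

```text
time: 41.28
tool_pos: [0.5849, 0.0019, 0.212]
tcp_rot: [-2.22, -2.221, 0.002]
contact_force: [1.3, -0.0, -1.3]
finger_gap: 0.0473
grip_force: 30.0
```

Emit:
step_arm:
  deltas:
    - [-3.4,1.6,0,0,0,0]
    - [-2,0.9,0,0,0,0]
    - [-0.6,0.3,0,0,0,0]
    - [0,0,2,0,0,0]
    - [0,0,2,0,0,0]
    - [0,0,2,0,0,0]
    - [0,0,0.7,0,0,0]
    - [0,0,0,0,0,0]
    - [0,0,0,0,0,0]
    - [0,0,0,0,0,0]

```text
time: 42.12
tool_pos: [0.6137, -0.056, 0.1474]
tcp_rot: [2.219, 2.222, 0.002]
contact_force: [-0.5, -0.1, -0.1]
finger_gap: 0.0473
grip_force: 30.0
```

Run:
```python
from h import *
plan([.614,-.056,.1393],90)
```

```text
t 42.12 tcp [ 0.6137 -0.056   0.1474] rot [2.219e+00 2.222e+00 2.000e-03] F [-0.5 -0.1 -0.1] gap 0.0473 grip 29.999828338623047
psi 90.08 shift cm [0.   0.03 0.81] turn 0.08 q [-12.  33.  79.  -0.  67. -12.]
  after turn:  0.0 0.03 0.81
```

Emit:
step_arm:
  deltas:
    - [0,0,0.4,0,0,0]
    - [0,0,0.3,0,0,0]
    - [0,0,0.1,0,0,0]
    - [0,0,0,0,0,0]
    - [0,0,0,0,0,0]
    - [0,0,0,0,0,0]

```text
time: 42.62
tool_pos: [0.6132, -0.0562, 0.1387]
tcp_rot: [2.22, 2.222, 0.001]
contact_force: [-1.4, 1.2, 2.5]
finger_gap: 0.0476
grip_force: 30.0
```

Emit:
step_arm:
  deltas:
    - [0,0,0,0,0,0]
    - [0,0,0,0,0,0]
    - [0,0,0,0,0,0]
    - [0,0,-1,0,0,0]
    - [0,0,-3,0,0,0]
    - [0,0,-3,0,0,0]
    - [0,0,-1,0,0,0]
    - [0,0,0,0,0,0]
    - [0,0,0,0,0,0]
  jaw: 6

```text
time: 43.37
tool_pos: [0.613, -0.0562, 0.2184]
tcp_rot: [2.22, 2.222, 0.001]
contact_force: [-0.9, -0.2, -0.8]
finger_gap: 0.0604
grip_force: 0.0
```

Run:
```python
from h import *
plan([.389,.2965,.034],90)
jars([(0.389,.2965)],"top",.061)
```

```text
t 43.37 tcp [ 0.613  -0.0562  0.2184] rot [2.220e+00 2.222e+00 1.000e-03] F [-0.9 -0.2 -0.8] gap 0.0604 grip 0.0
psi 90.05 shift cm [ 35.3  -22.39  18.41] turn 0.05 q [-12.  30.  74.  -0.  76. -12.]
  after turn:  35.27 -22.4 18.44
top (0.389, 0.2965) [  8  10  16  15 194] [0.3865 0.2958]
```

Emit:
step_arm:
  deltas:
    - [2,-1.3,0,0,0,0]
    - [3.2,-2,0,0,0,0]
    - [3.2,-2,0,0,0,0]
    - [3.2,-2,0,0,0,0]
    - [3.2,-2,0,0,0,0]
    - [3.2,-2,0,0,0,0]
    - [3.2,-2,0,0,0,0]
    - [3.2,-2,0,0,0,0]
    - [3.2,-2,0,0,0,0]
    - [3.2,-2,0,0,0,0]
    - [3.2,-2,0,0,0,0]
    - [1.3,-1.1,0,0,0,0]
  jaw: 6.4

```text
time: 44.42
tool_pos: [0.3856, 0.2991, 0.2165]
tcp_rot: [-2.216, -2.224, 0.005]
contact_force: [-1.3, 0.7, -0.6]
finger_gap: 0.0639
grip_force: 0.0
```

Emit:
step_arm:
  deltas:
    - [0,0,3,0,0,0]
    - [0,0,3,0,0,0]
    - [0,0,3,0,0,0]
    - [0,0,2,0,0,0]
    - [0,0,0,0,0,0]
    - [0,0,0,0,0,0]
    - [0,0,0,0,0,0]

```text
time: 45.0
tool_pos: [0.389, 0.2967, 0.1086]
tcp_rot: [2.22, 2.222, 0.0]
contact_force: [0.8, 0.2, 0.4]
finger_gap: 0.0639
grip_force: 0.0
```

Run:
```python
from h import *
plan([.389,.2965,.034],90)
```

```text
t 45.0 tcp [0.389  0.2967 0.1086] rot [2.22  2.222 0.   ] F [0.8 0.2 0.4] gap 0.0639 grip 0.0
psi 90.05 shift cm [-0.02 -0.    7.46] turn 0.05 q [ 28.  25. 103.  -0.  53.  28.]
  after turn:  -0.02 -0.0 7.46
```

Emit:
step_arm:
  deltas:
    - [0,0,2,0,0,0]
    - [0,0,2,0,0,0]
    - [0,0,2,0,0,0]
    - [0,0,1,0,0,0]
    - [0,0,0.5,0,0,0]
    - [0,0,0,0,0,0]
    - [0,0,0,0,0,0]
    - [0,0,0,0,0,0]

```text
time: 45.67
tool_pos: [0.3895, 0.297, 0.0343]
tcp_rot: [2.22, 2.222, 0.003]
contact_force: [-0.1, -0.0, -0.2]
finger_gap: 0.0642
grip_force: 0.0
```

Emit:
step_arm:
  deltas:
    - [0,0,0,0,0,0]
    - [0,0,0,0,0,0]
    - [0,0,0,0,0,0]
    - [0,0,0,0,0,0]
    - [0,0,-1,0,0,0]
    - [0,0,-3,0,0,0]
    - [0,0,-3,0,0,0]
    - [0,0,-3,0,0,0]
    - [0,0,-3,0,0,0]
    - [0,0,-3,0,0,0]
    - [0,0,-2,0,0,0]
    - [0,0,0,0,0,0]
  jaw: 3.5

```text
time: 46.67
tool_pos: [0.3907, 0.2976, 0.2182]
tcp_rot: [2.218, 2.221, 0.014]
contact_force: [0.8, 1.1, -0.6]
finger_gap: 0.0475
grip_force: 30.0
```

Run:
```python
from h import *
a=get_image("scene");b=get_image("top")
plan([.604,.063,.140],90)
o=np.zeros((520,800,3),np.uint8);o[:400,:500]=cv2.resize(a[170:330,140:340],(500,400),interpolation=cv2.INTER_CUBIC);o[:300,500:]=cv2.resize(b[80:200,210:330],(300,300),interpolation=cv2.INTER_CUBIC);cv2.imwrite("pics/p5.png",o)
```

```text
t 46.77 tcp [0.3887 0.2965 0.2137] rot [2.220e+00 2.222e+00 2.000e-03] F [-0.1 -0.8 -1.8] gap 0.0476 grip 29.99977558851242
psi 90.05 shift cm [-23.38  21.49   7.39] turn 0.05 q [28. 17. 95. -0. 68. 28.]
  after turn:  -23.35 21.53 7.37
```

View pics/p5.png

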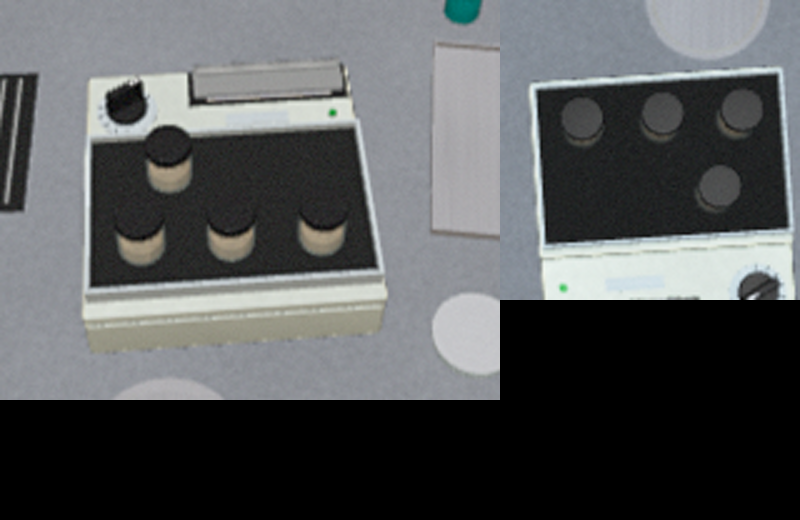

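Four jars stand upright on the platform: in the left view a rear row at (140,235), (231,232), (322,228), and one in front at (168,160). The platform spot for the fifth is free.

Emit:
step_arm:
  deltas:
    - [-1.5,1.4,0,0,0,0]
    - [-2.6,2.4,0,0,0,0]
    - [-2.6,2.4,0,0,0,0]
    - [-2.6,2.4,0,0,0,0]
    - [-2.6,2.4,0,0,0,0]
    - [-2.6,2.4,0,0,0,0]
    - [-2.6,2.4,0,0,0,0]
    - [-2.6,2.4,0,0,0,0]
    - [-2.1,1.9,0,0,0,0]
    - [-1.4,1.2,0,0,0,0]
    - [-0.7,0.2,0,0,0,0]
    - [0,0,1,0,0,0]

```text
time: 47.77
tool_pos: [0.6045, 0.0562, 0.2026]
tcp_rot: [2.222, 2.22, -0.0]
contact_force: [-0.0, 0.1, -1.0]
finger_gap: 0.0476
grip_force: 30.0
```

Emit:
step_arm:
  deltas:
    - [0,0,2,0,0,0]
    - [0,0,2,0,0,0]
    - [0,0,1.5,0,0,0]
    - [0,0,0,0,0,0]
    - [0,0,0,0,0,0]
    - [0,0,0,0,0,0]

```text
time: 48.27
tool_pos: [0.6038, 0.0586, 0.1487]
tcp_rot: [2.219, 2.223, 0.001]
contact_force: [0.4, -0.0, -1.3]
finger_gap: 0.0473
grip_force: 30.0
```

Run:
```python
from h import *
plan([.604,.063,.1390],90)
```

```text
t 48.27 tcp [0.6038 0.0586 0.1487] rot [2.219e+00 2.223e+00 1.000e-03] F [ 0.4 -0.  -1.3] gap 0.0473 grip 29.999713897705078
psi 90.11 shift cm [0.44 0.02 0.97] turn 0.11 q [-2. 33. 81.  0. 66. -2.]
  after turn:  0.44 0.02 0.97
```

Emit:
step_arm:
  deltas:
    - [0,0,0.5,0,0,0]
    - [0,0,0.3,0,0,0]
    - [0,0,0.1,0,0,0]
    - [0,0,0,0,0,0]
    - [0,0,0,0,0,0]
    - [0,0,0,0,0,0]

```text
time: 48.77
tool_pos: [0.6041, 0.0577, 0.1394]
tcp_rot: [2.22, 2.222, 0.0]
contact_force: [0.3, 0.2, -2.4]
finger_gap: 0.047
grip_force: 30.0
```

Emit:
step_arm:
  deltas:
    - [0,0,0,0,0,0]
    - [0,0,0,0,0,0]
    - [0,0,0,0,0,0]
    - [0,0,-1,0,0,0]
    - [0,0,-3,0,0,0]
    - [0,0,-3,0,0,0]
    - [0,-2,-2,0,0,0]
    - [0,0,0,0,0,0]
  jaw: 6

```text
time: 49.43
tool_pos: [0.5842, 0.0579, 0.2351]
tcp_rot: [2.216, 2.219, 0.008]
contact_force: [1.5, 0.4, -0.2]
finger_gap: 0.0602
grip_force: 0.0
```

Run:
```python
from h import *
for c in("scene","top"):
    im=get_image(c)
    for n,z in(("bar_left",.089),("bar_right",.089),("bar_middle",.093)):
        print(c,n,[(round(r["score"],2),at_z(c,r["position"],z)[:2].round(4)) for r in spot_point(c,n)[:2]])
    for r in cut_out(c,"start_bar")[:1]: print(r["rect"],r["score"])
a=cv2.imread("pics/scene0.png");b=cv2.imread("pics/top0.png")
o=np.zeros((600,800,3),np.uint8);o[:280]=cv2.resize(a[180:215,200:300],(800,280),interpolation=cv2.INTER_CUBIC);o[300:580]=cv2.resize(b[190:225,220:320],(800,280),interpolation=cv2.INTER_CUBIC);cv2.imwrite("pics/bar.png",o)
state()
```

```text
scene bar_left [(0.86, array([0.427 , 0.1218]))]
scene bar_right [(0.72, array([ 0.4528, -0.0306]))]
scene bar_middle [(0.64, array([0.4477, 0.0472]))]
[215.4, 195.8, 274.7, 211.7] 0.92
top bar_left []
top bar_right [(0.82, array([ 0.4513, -0.0363]))]
top bar_middle [(0.7, array([0.4488, 0.0469])), (0.37, array([ 0.5057, -0.1129]))]
[233.1, 197.8, 276.5, 206.8] 0.65
t 49.93 tcp [0.5839 0.0577 0.2284] rot [-2.220e+00 -2.222e+00  2.000e-03] F [-0.4  0.3  0.3] gap 0.06 grip 0.0
```

View pics/bar.png

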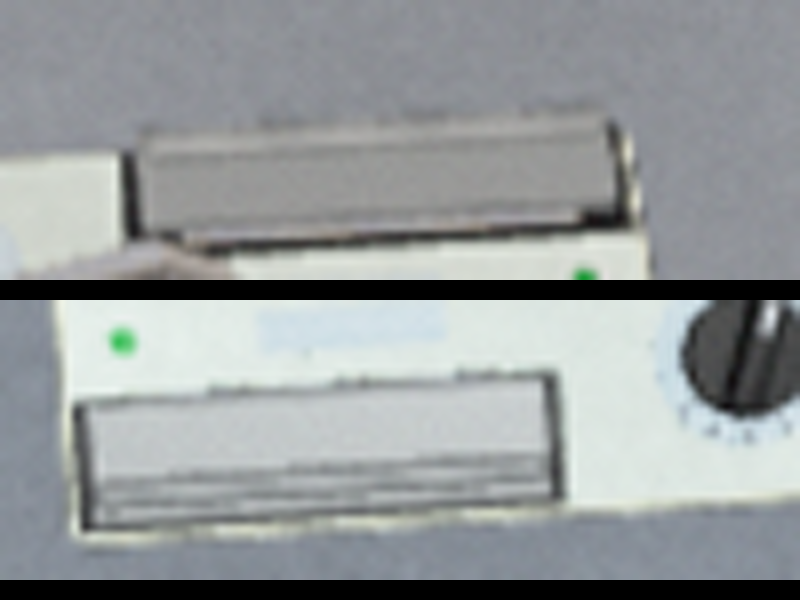

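The bar's rib runs from about (95,493) to (550,467) in the lower (top-camera) crop. In the upper crop the bar spans x 143 to 615.

Run:
```python
from h import *
T=lambda x,y:(190+(y-300)/8-.44,220+x/8-.44);S=lambda x,y:(180+y/8-.44,200+x/8-.44)
print([at_z("top",T(*p),.093).round(4) for p in[(95,493),(322,480),(550,467)]])
print([at_z("scene",S(*p),.093).round(4) for p in[(143,150),(378,140),(612,128)]])
plan([.4485,.0465,.18],4.6)
plan([.4485,.0465,.18],90)
```

```text
[array([0.4443, 0.128 , 0.093 ]), array([0.451 , 0.0452, 0.093 ]), array([ 0.4577, -0.0379,  0.093 ])]
[array([ 0.4618, -0.0345,  0.093 ]), array([0.4561, 0.0484, 0.093 ]), array([0.4494, 0.1316, 0.093 ])]
t 49.93 tcp [0.5839 0.0577 0.2284] rot [-2.220e+00 -2.222e+00  2.000e-03] F [-0.4  0.3  0.3] gap 0.06 grip 0.0
psi 90.05 shift cm [ -1.11 -13.54   4.85] turn 85.45 q [-2. 27. 78. -0. 76. -2.]
  after turn:  -13.59 0.03 4.84
t 49.93 tcp [0.5839 0.0577 0.2284] rot [-2.220e+00 -2.222e+00  2.000e-03] F [-0.4  0.3  0.3] gap 0.06 grip 0.0
psi 90.05 shift cm [ -1.11 -13.54   4.85] turn 0.05 q [-2. 27. 78. -0. 76. -2.]
  after turn:  -1.12 -13.54 4.84
```

Emit:
step_arm:
  deltas:
    - [-0.2,-2.6,0,0,0,7]
    - [0,0,0,0,0,7]
    - [0,0,0,0,0,7]
    - [0,0,0,0,0,7]
    - [0,0,0,0,0,7]
    - [0,0,0,0,0,7]
    - [0,0,0,0,0,7]
    - [0,0,0,0,0,7]
    - [0,0,0,0,0,7]
    - [0,0,0,0,0,7]
    - [0,0,0,0,0,7]
    - [0,0,0,0,0,7]
  jaw: 0

```text
time: 50.93
tool_pos: [0.558, 0.0557, 0.2288]
tcp_rot: [3.138, 0.156, -0.001]
contact_force: [0.2, 0.8, 0.4]
finger_gap: 0.0004
grip_force: 0.0
```

Emit:
step_arm:
  deltas:
    - [-2,0,0,0,0,1.4]
    - [-3,0,0,0,0,0]
    - [-3,0,0,0,0,0]
    - [-2.5,0,2,0,0,0]
    - [0,0,2,0,0,0]
    - [0,0,2,0,0,0]
    - [0,0,2,0,0,0]
    - [0,0,0,0,0,0]
    - [0,0,0,0,0,0]
    - [0,0,0,0,0,0]

```text
time: 51.77
tool_pos: [0.454, 0.0467, 0.15]
tcp_rot: [3.139, 0.128, 0.002]
contact_force: [0.6, -0.2, 0.2]
finger_gap: 0.0003
grip_force: 0.0
```

Run:
```python
from h import *
plan([.4525,.0465,.107],4.6)
for c in("scene","top"):
    im=get_image(c);cv2.imwrite(f"pics/e_{c}.png",im)
    print(c,proj(c,[.4525,.0465,.093]))
a=cv2.imread("pics/e_scene.png");b=cv2.imread("pics/e_top.png")
o=np.zeros((600,800,3),np.uint8);o[:,:500]=cv2.resize(a[170:290,190:290],(500,600),interpolation=cv2.INTER_CUBIC);o[:,500:]=cv2.resize(b[110:230,250:310],(300,600),interpolation=cv2.INTER_CUBIC);cv2.imwrite("pics/p6.png",o)
```

```text
t 51.77 tcp [0.454  0.0467 0.15  ] rot [3.139e+00 1.280e-01 2.000e-03] F [ 0.6 -0.2  0.2] gap 0.0003 grip 0.0
psi 4.66 shift cm [-0.16  0.    4.3 ] turn 0.06 q [ -4.  18. 105.  -0.  57.  82.]
  after turn:  -0.15 0.0 4.3
scene [np.float64(196.08835448657152), np.float64(246.1497787478957)]
top [np.float64(211.53172338253918), np.float64(259.3657718067346)]
```

View pics/p6.png

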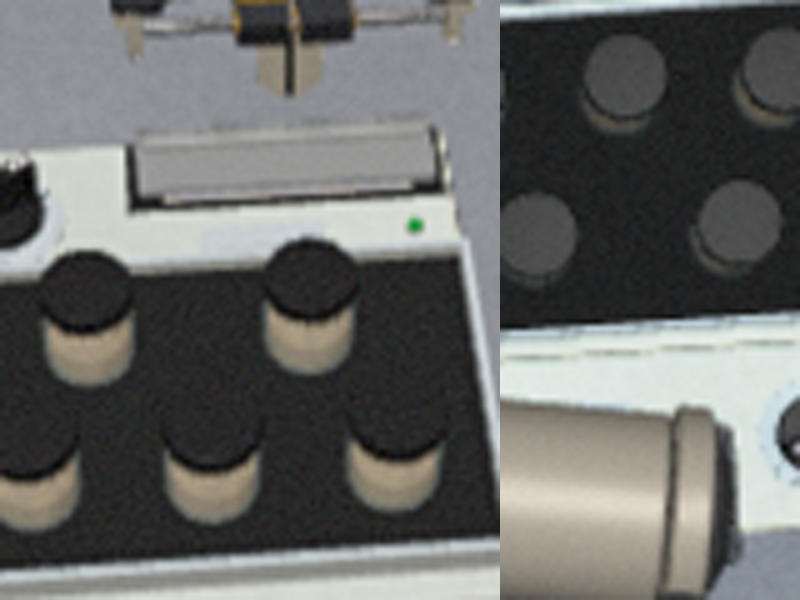

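All five jars stand upright on the platform, and the closed fingers at (290,85) are centred over the bar, whose ends are at 137 and 440.

Emit:
step_arm:
  deltas:
    - [-0.1,0,1.5,0,0,0]
    - [0,0,1.5,0,0,0]
    - [0,0,1,0,0,0]
    - [0,0,0.3,0,0,0]
    - [0,0,0.2,0,0,0]
    - [0,0,0.2,0,0,0]
    - [0,0,0.2,0,0,0]
    - [0,0,0,0,0,0]

```text
time: 52.53
tool_pos: [0.4524, 0.0466, 0.1006]
tcp_rot: [3.139, 0.128, 0.0]
contact_force: [-2.8, -0.0, 2.9]
finger_gap: 0.0002
grip_force: 1.6
```

Emit:
step_arm:
  deltas:
    - [0,0,0.2,0,0,0]
    - [0,0,0.1,0,0,0]
    - [0,0,0.1,0,0,0]
    - [0,0,0,0,0,0]
    - [0,0,0,0,0,0]

```text
time: 52.95
tool_pos: [0.4521, 0.0466, 0.0966]
tcp_rot: [3.139, 0.128, -0.001]
contact_force: [-4.8, -0.8, 9.2]
finger_gap: 0.0002
grip_force: 4.6
```

Emit:
step_arm:
  deltas:
    - [0,0,0.1,0,0,0]
    - [0,0,0.05,0,0,0]
    - [0,0,0,0,0,0]
    - [0,0,0,0,0,0]
    - [0,0,0,0,0,0]

```text
time: 53.37
tool_pos: [0.4522, 0.0466, 0.0959]
tcp_rot: [3.139, 0.128, 0.0]
contact_force: [-7.5, -0.4, 18.8]
finger_gap: 0.0004
grip_force: 9.2
```

Run:
```python
from h import *
s=state();print(s["ft_torque"])
a=get_image("scene");cv2.imwrite("pics/p7.png",cv2.resize(a[180:220,200:300],(800,320),interpolation=cv2.INTER_CUBIC))
```

```text
t 53.37 tcp [0.4522 0.0466 0.0959] rot [3.139 0.128 0.   ] F [-7.5 -0.4 18.8] gap 0.0004 grip 9.161135517060757
[-0.07857416  1.41093071  0.02689444]
```

View pics/p7.png

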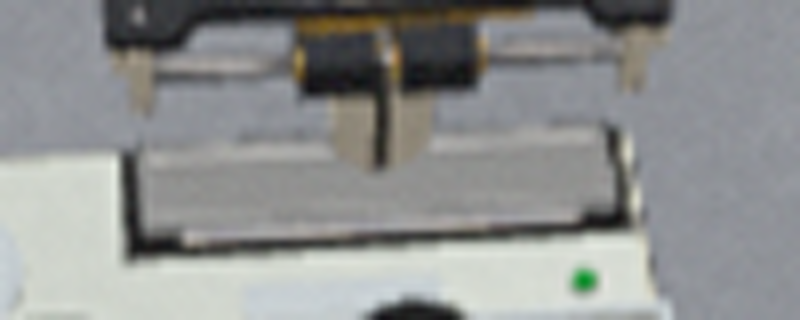

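The bar is down and level from (140,150) to (610,128). The force jumped from 9 to 19 N over less than 1 mm, so it is on its stop. Raising the arm clear now.

Emit:
step_arm:
  deltas:
    - [0,0,-0.5,0,0,0]
    - [0,0,-1,0,0,0]
    - [0,0,-2,0,0,0]
    - [0,0,-3,0,0,0]
    - [0,0,-3,0,0,0]
    - [0,0,-3,0,0,0]
    - [0,0,-1,0,0,0]
    - [0,0,0,0,0,0]
    - [0,0,0,0,0,0]
    - [0,0,0,0,0,0]

```text
time: 54.25
tool_pos: [0.4518, 0.0467, 0.2284]
tcp_rot: [-3.139, -0.127, 0.003]
contact_force: [0.2, 0.4, 0.5]
finger_gap: 0.0002
grip_force: 0.0
```

Run:
```python
from h import *
state()
a=get_image("scene");cv2.imwrite("pics/p8.png",cv2.resize(a[150:330,60:360],(800,480),interpolation=cv2.INTER_CUBIC))
```

```text
t 54.25 tcp [0.4518 0.0467 0.2284] rot [-3.139e+00 -1.270e-01  3.000e-03] F [0.2 0.4 0.5] gap 0.0002 grip 0.0
```

View pics/p8.png

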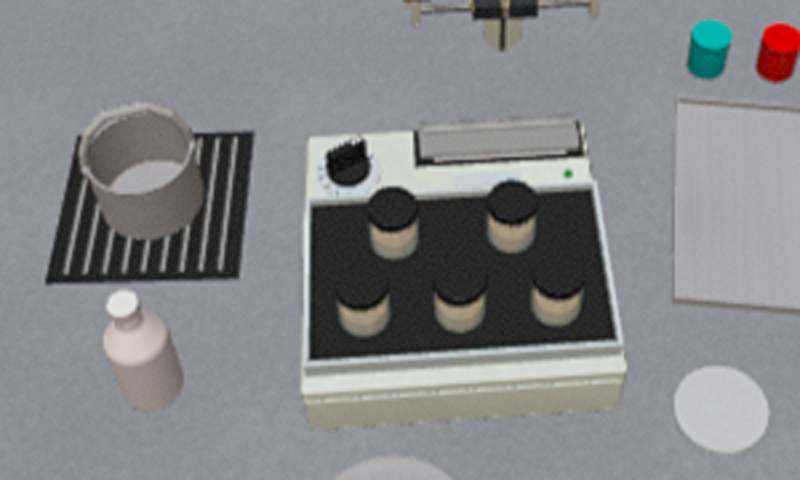

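The pot is upright on the mat at (145,175), five jars are on the platform, the bar is up again at (500,140), and the arm is clear.

```bash
python3 -c "
from workcell import hand_in;print(hand_in())"
```

```text
the job is handed in; nothing more can be done
None
```

The job is handed in. In the last camera picture the pot is upright on the mat, all five jars stand on the platform, and the start bar is back up after a level press to its stop. The timer is wound to its end stop; the hand-in returned no verdict.

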